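# Clear the mitre-saw offcut station

## Robot

A 7-joint arm with a two-finger parallel gripper is mounted at the origin on the work surface. World frame = base frame: x ahead of the robot, y to its left, z up, the work surface at z = 0. Lengths are in m, angles in rad, forces in N, time in s.
With the tool pointing down it reaches from about 0.425 to 0.925 m from the base axis. Payload 6.8 kg.
Tool frame: the origin (TCP) lies at the centre of the arm's flange, where the gripper is bolted on; the fingertips stand 173 mm ahead of it and the grasp point (between the pads) lies 155 mm ahead of it (r.hold_point_z is the distance from the TCP to the grasp point, in m); z points along the fingers, x is the direction in which the jaws open and shut, and the axes are right-handed (so a half turn about z gives the same grasp; the last joint's range is limited). The gripper opens to 85 mm and grips with 20 to 120 N. Pads are 22 mm wide; open, the fingers measure 114 mm over their backs; the gripper's body (76 mm by 85 mm) begins 54 mm behind the grasp point. The pads swing forward as they close: fully open they stand 13 mm farther back than shut.
Start: joints at [1.214, 0.477, 0.022, 1.555, -0.011, 1.109, -0.083], TCP at [0.166, -0.654, 0.405] pointing down, gripper open.
Joint ranges: [-2.96, 2.96], [-0.34, 2.1], [-1.41, 1.46], [0.24, 2.44], [-1.37, 4.51], [0.17, 1.92], [-2.96, 2.96]. Speed limits (rad/s): [2.39, 2.39, 3.14, 3.14, 3.14, 3.14, 3.14].

## Interface

Orientations are given as a rotation vector (axis times angle).
In Python, from bench import r gives the robot as it stands.
- The arm moves only by the tool apply_moves, never from a script. Its arguments are lists of equal length, an entry for each row: "dp": the shift along the tool's x, y, z scaled (see below), a list of three; "twist": the turn, a rotation vector about the tool's x, y, z scaled (see below), a list of three; "jaw": the closure in counts, from 0 (fully open) to 255 (shut). In form: {"dp": [[x, y, z], ...], "twist": [[rx, ry, rz], ...], "jaw": [jaw, ...]}. A call has 1 to 20 rows; each row shifts and turns the pose as measured when the row begins, along the tool's axes as they then stand; what a row does not reach is not made up. The controller multiplies each number of a shift by 12 cm and each number of a turn by 120 degrees. A row lasts 1/10 s, in which the tool goes at most 50 mm and 8.59 degrees, less where a joint would pass 70% of its speed; a pose out of reach is approached as far as the arm can. A call with a number of a shift or a turn outside -1 to 1 is refused whole. A call with a gripper value outside its range is refused whole. The fingers move at their own pace and stop on an object; "grip_force" is the grip in N (left out, the last holds). Time passes only in rows, so rows that do not move let the fingers close. It gives the time, the measured TCP pose, the force and the opening at its end, in the units of the state.
- r.get_obs(): the state, without advancing time (a new reading comes with each control period).
- r.grab_frame(name): name is "scene" or "top"; returns a dict with "color" (384x512x3 uint8, red, green, blue), "z_map" (384x512 float32, m along the optical axis (not along the pixel's ray), 0 where there is no reading), "intrinsics" (3x3 intrinsics, pixels), "R" (3x3) and "t" (3): a world point X has camera coordinates R X + t. Camera axes: x right, y down, z forward; pixel columns grow to the right and rows downward; lengths in m; the calibration is good to about 2 mm. A picture is of the moment at which its call begins.
- r.hand_in(): hands the job in, once; it reports no verdict.
The state is a dict: "clock": time; "joints": joint angles; "qvel": joint speeds; "tau": joint torques, N m; "tcp_pos": TCP position; "orientation": TCP orientation; "contact_force": force on the tool from outside, world axes, zero at the start; "moment": the same for the moment, N m; "grip_width": finger opening in m.
Only numpy, scipy, OpenCV 4.12 (cv2) and the standard library are available. Lean on these libraries where they do the work, as an engineer would, in place of code of your own. Each camera call takes 0.05 s, during which the arm holds its last target.

## Task

Clear the offcut station: lift the yellow tape measure out of the steel tipping tray and stand it gently upright in the empty pocket of the wooden tool tray, and pull the station's red gate knob out to its middle click (extraction half open). With both done, push up the front lip of the tray to tip it until all four wood offcuts have slid off into the black bin behind, then let the tray gently down level again, without dropping it. Leave the gate at its middle click and everything else on the bench as it is.

Things in the scene. Friction and masses are not known exactly. Their poses are not given: they have to be found in the camera images.
- station: green sheet-metal downdraft box, 210 (x) x 290 (y) x 100 high, fixed to the bench; origin under its centre on the bench, +x towards the bin at its back, -x its front panel (facing the robot at yaw 0), z up. A 60 mm grey duct leaves its -y side and runs back along the bin's -y side (top 72 mm above the bench). It carries the tipping tray, the gate rod and the hinge
- tray (a joint): tipping angle of the steel tray, rad: 0 lying level on the box, grows as its front lip is lifted, stop at 0.95. Free hinge with no catch: it falls back under its own weight if let go; lifting the lip takes 4 to 8 N. The offcuts start to slide at about 0.45 to 0.65, depending on friction
- hinge (a point): middle of the tray's hinge line at the back of the station (axis along the station's y), 112 above the bench, 93 behind the station's centre; fixed; axes as the station's
- tray_lip (a point): middle of the rounded front edge of the tray's handle lip: a round bar 10 thick, 200 long along y, joined to the tray's front wall by a 4 mm flange; 36 of free depth below it to the box's front panel. With the tray level it is 233 in front of the hinge line, 30 above it, 142 above the bench. Moves with the tray: x points along the tray floor to the back, z square to the floor
- gate (a joint): how far the gate rod is pulled out, m: 0 fully in (shut), middle click at 0.025 (half open), 0.050 fully out (open). A sprung ball draws it into each of the three click positions from up to about 9 mm away; about 5 N to pull it out of a click; it stays where it has clicked
- knob (a point): centre of the red round knob of the gate rod: 28 across, 24 long along the rod, rod 10 thick; pulls out along the station's -x. 86 above the bench, 75 to the +y side of the station's middle, 35 in front of the panel when fully in, and then right under the tray's lip: lip's underside about 51 above the knob's axis, lip's front edge 5 further out than the knob's centre. Axes as the station's
- tape_mid (a point): centre (half-way up) of the yellow and black tape measure, which stands upright: 70 long (its x), 36 thick (its y), 60 high, 0.3 kg; z up
- free_pocket (a point): middle of the floor of the tool tray's empty pocket: inside 105 (x) x 144 (y), floor 8 above the bench, walls 8 thick with tops 36 above the bench. The light-wood tool tray is 235 x 160 and fixed; the other pocket, on its +x side, holds a red pencil and a try square. Axes as the tool tray's
- oak_mid (a point): centre of the mid-brown offcut, 60 x 42 x 20 high
- pine_mid (a point): centre of the pale square offcut, 44 x 44 x 27 high
- walnut_mid (a point): centre of the dark offcut, 85 x 28 x 18 high
- mitre_mid (a point): centre of the pale triangular offcut, 45 mm sides, 20 high
- pencil: red carpenter's pencil, 14 x 125 x 8, lying in the tool tray's other pocket; origin under its middle
- square: small try square with dark wooden stock, 75 long, in the tool tray's other pocket; origin under it
- tub: white jar with red lid, 68 across, 62 high, standing in front of the station to its right; origin under its centre
- glue: yellow glue bottle, 60 across, 190 high; origin under its centre
- brush: brush lying in front of the station to its left; origin under it
- stopblock: aluminium stop block 70 x 45 x 38 on the bench on the right; origin under its centre
- tape: the tape measure as a whole (see tape_mid); origin under its middle
- tray_floor (a point): middle of the tray's floor. Bright steel tray, inside 196 (x) x 262 (y), walls 33 high, floor 111 above the bench when level; open at the back, where a 30 mm spout reaches past the hinge over the bin's front wall. Axes as the lip's
- bin_front (a point): middle of the top edge of the bin's front wall, 70 above the bench, 110 behind the station's centre, axes as the station's. Black open offcut bin, fixed, right behind the tray's spout: 190 (x, back from this wall) x 300 (y), floor 4 thick, sides 110 high, back 150 high

How it is judged:
By the outcome, as a careful person would: the job done as asked, in the order asked, and still so for the second after the job is handed in, with the robot touching nothing.
It also fails if it takes over 72 s, if anything falls off the work surface, if the arm or the gripper's body presses on something with over 40 N, if the wrist force passes 120 N, or if a joint passes its speed limit or range.

## Working session

There is one attempt and no reset: what is moved stays moved. The work goes in short steps, Python scripts to look and compute and a tool call to move; the robot and the scene stay as the last step left them, time stands still between calls to the robot, and variables do not carry over. Pictures are saved under pics/ and viewed, and the job is handed in when it is done.

Besides the shell and the picture viewer there is one more tool, called after "Call:" by a JSON object that holds its "op" and its "data", one argument or row to a line. apply_moves: Moves the arm, as the interface text tells. Shifts and turns lie within -1 to 1; 1 stands for 12 cm of shift or 120 degrees of turn. Its arguments: {"type":"object","properties":{"dp":{"type":"array"},"twist":{"type":"array"},"jaw":{"type":"array"},"grip_force":{"type":"number"}},"required":["dp","twist","jaw"]}

```bash
ls; mkdir -p pics
python3 - <<'E'
from bench import r
import cv2,numpy as np
o=r.get_obs()
for k,v in o.items(): print(k,np.round(v,4))
for n in("scene","top"):
    f=r.grab_frame(n); np.savez(f"pics/{n}0.npz",**f)
    cv2.imwrite(f"pics/{n}0.png",cv2.cvtColor(f["color"],cv2.COLOR_RGB2BGR))
    print(n,f["intrinsics"],f["R"],f["t"])
E
```

```text
pics
clock 0.0
joints [ 1.2139  0.4778  0.0223  1.5564 -0.0115  1.1093 -0.0831]
qvel [-0.0019 -0.0008  0.0003  0.      0.0013 -0.      0.0007]
tau [ 4.00000e-04 -5.96445e+01  1.60810e+00 -2.81194e+01  1.25000e-02
  9.40000e-03  0.00000e+00]
tcp_pos [ 0.1662 -0.654   0.4037]
orientation [-2.4792e+00  1.9280e+00  2.4000e-03]
contact_force [-0.2621 -0.6796  0.1985]
moment [-0.0224 -0.0548 -0.0411]
grip_width 0.0853
scene [[406.78425644   0.         251.23562994]
 [  0.         406.78425644 191.45180977]
 [  0.           0.           1.        ]] [[ 0.11726554  0.99290318  0.01980057]
 [ 0.54871775 -0.04816154 -0.83461925]
 [-0.82774249  0.108737   -0.55047129]] [-0.03682145 -0.21505821  1.56515738]
top [[347.71765134   0.         253.60684757]
 [  0.         347.71765134 195.76347093]
 [  0.           0.           1.        ]] [[ 0.02500736 -0.99968487  0.00218755]
 [-0.98430876 -0.02500495 -0.17467401]
 [ 0.17467366  0.00221491 -0.98462389]] [-0.02562841  0.58390017  0.81418166]
```

View pics/scene0.png

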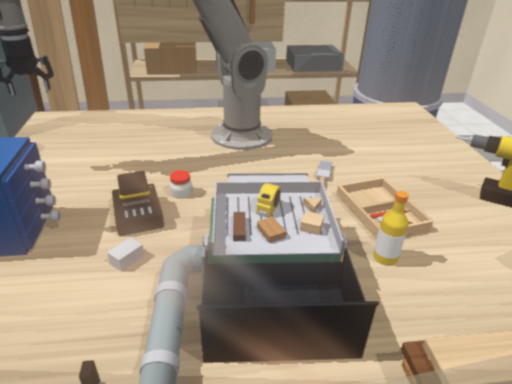

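View pics/top0.png

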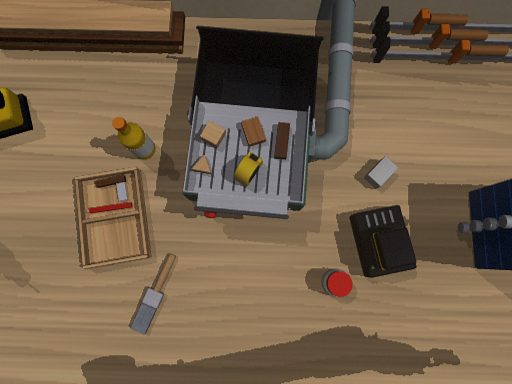

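```bash
cat > h.py <<'E'
import numpy as np,cv2
from scipy.spatial.transform import Rotation as Ro
def load(n): return dict(np.load(f"pics/{n}.npz"))
def cloud(f):
    z=f["z_map"];K=f["intrinsics"];v,u=np.mgrid[:z.shape[0],:z.shape[1]]
    c=np.stack([(u-K[0,2])/K[0,0]*z,(v-K[1,2])/K[1,1]*z,z],-1)
    P=(c-f["t"])@f["R"]; P[z==0]=np.nan
    return P
def ray(f,u,v,h):
    d=np.linalg.inv(f["intrinsics"])@[u,v,1]; d=f["R"].T@d; o=-f["R"].T@f["t"]
    return o+d*(h-o[2])/d[2]
def proj(f,X):
    c=f["R"]@X+f["t"];p=f["intrinsics"]@c;return p[:2]/p[2]
E
python3 - <<'E'
from h import *
f=load("top0");P=cloud(f)
c=cv2.cvtColor(f["color"],cv2.COLOR_RGB2BGR)
cv2.imwrite("pics/t_st.png",cv2.resize(c[90:225,170:330],None,fx=4.4,fy=4.4,interpolation=cv2.INTER_CUBIC))
cv2.imwrite("pics/t_tt.png",cv2.resize(c[110:340,65:180],None,fx=2.6,fy=2.6,interpolation=cv2.INTER_CUBIC))
# lip / walls: height bands
for name,lo,hi in(("lip",.134,.150),("floor",.108,.114)):
    m=(P[...,2]>lo)&(P[...,2]<hi)&(P[...,0]>.3)
    m[:, :180]=0;m[:,325:]=0
    if name=="lip":
        cv2.imwrite("pics/t_lipmask.png",cv2.resize((m*255).astype(np.uint8)[20:225,170:330],None,fx=2.8,fy=2.8,interpolation=cv2.INTER_NEAREST))
    print(name,m.sum(),np.nanmin(P[m],0),np.nanmax(P[m],0))
hsv=cv2.cvtColor(f["color"],cv2.COLOR_RGB2HSV)
for u,v in((250,170),(210,214),(212,134),(253,131),(282,140),(202,165),(242,205),(110,240),(110,208)): print(u,v,P[v,u].round(3),hsv[v,u])
E
```

```text
lip 3031 [ 0.51999867 -0.16584175  0.13400257] [0.97671631 0.1468606  0.14999776]
floor 7845 [ 0.55680341 -0.16331263  0.10800076] [0.97614985 0.15487426 0.11399219]
250 170 [ 0.62  -0.002  0.169] [ 25 206 162]
210 214 [0.53  0.09  0.097] [  1 209 151]
212 134 [0.712 0.089 0.136] [ 16 114 163]
253 131 [ 0.724 -0.006  0.131] [ 13 154 124]
282 140 [ 0.705 -0.074  0.127] [ 11 137  69]
202 165 [0.639 0.109 0.129] [ 16 114 159]
242 205 [0.547 0.014 0.144] [129  12 143]
110 240 [0.468 0.354 0.007] [ 16 119 159]
110 208 [0.549 0.358 0.016] [  2 211 140]
```

View pics/t_st.png

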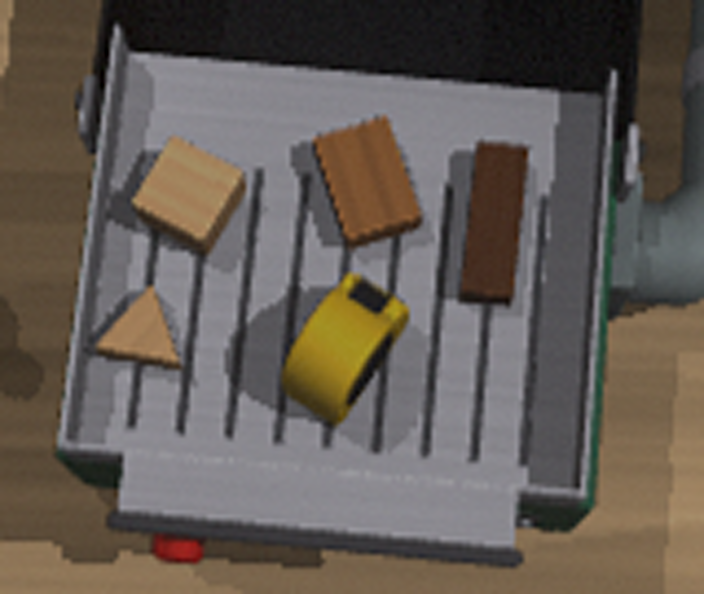

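View pics/t_lipmask.png

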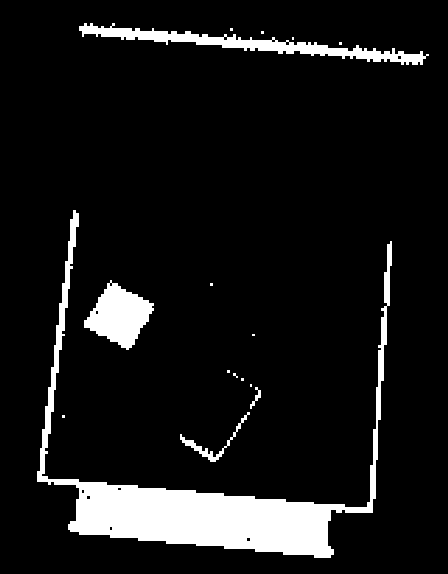

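View pics/t_tt.png

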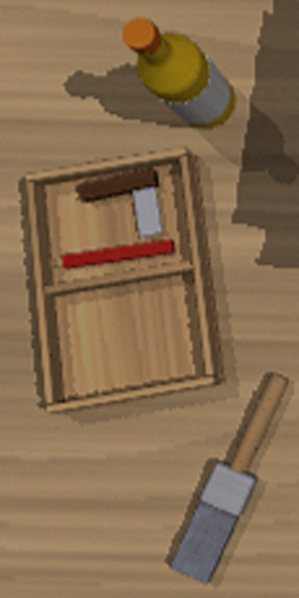

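Run:
```python
from h import *
f=load("top0");P=cloud(f)
V,U=np.mgrid[:384,:512]
def rect(m):
    q=P[m][:,:2].astype(np.float32); rc=cv2.minAreaRect(q); return np.round(rc[0],4),np.round(rc[1],4),round(rc[2],2),np.round(cv2.boxPoints(rc),4).tolist()
z=P[...,2]
lip=(z>.134)&(z<.152)&(P[...,0]<.575)&(U>180)&(U<310)
n,l,s,_=cv2.connectedComponentsWithStats(lip.astype(np.uint8));lip=l==1+np.argmax(s[1:,4])
print("lip",lip.sum(),rect(lip))
# front edge fit: per column max row
pts=[]
for u in range(200,285):
    v=np.where(lip[:,u])[0].max(); pts.append(ray(f,u,v+.5,.139)[:2])
pts=np.array(pts);k=np.polyfit(pts[:,1],pts[:,0],1);print("front edge slope",k,np.degrees(np.arctan(k[0])),np.std(pts[:,0]-np.polyval(k,pts[:,1])))
for e in((195,209),(289,217.5)): print(ray(f,*e,.142))
# side walls
for lo,hi in((185,203),(296,315)):
    m=(z>.137)&(z<.15)&(U>lo)&(U<hi)&(P[...,0]>.58)&(P[...,0]<.76)
    q=P[m];k=np.polyfit(q[:,0],q[:,1],1);print("wall",m.sum(),k,np.degrees(np.arctan(k[0])), q[:,0].min(),q[:,0].max(),q[:,2].mean())
# bin back
tape=(z>.160)&(z<.18)&(U>220)&(U<275)&(V>140)&(V<195)
print("tape top",rect(tape),z[tape].max(), P[tape].mean(0))
hsv=cv2.cvtColor(f["color"],cv2.COLOR_RGB2HSV)
tapeall=(z>.118)&(z<.18)&(U>228)&(U<268)&(V>150)&(V<190)
print("tape all",rect(tapeall))
tt=(z>.026)&(z<.044)&(U>65)&(U<155)&(V>165)&(V<275)
n,l,s,_=cv2.connectedComponentsWithStats(tt.astype(np.uint8));tt=l==1+np.argmax(s[1:,4])
print("tooltray",tt.sum(),rect(tt))
red=(hsv[...,0]<6)&(hsv[...,1]>150)&(U>195)&(U<225)&(V>205)&(V<222);print("knob",red.sum(),P[red].mean(0),U[red].mean(),V[red].mean())
```

```text
lip 1777 (array([0.5474, 0.0066]), array([0.0548, 0.2552]), 0.0, [[0.5199999809265137, 0.13420000672340393], [0.5199999809265137, -0.12099999934434891], [0.5748000144958496, -0.12099999934434891], [0.5748000144958496, 0.13420000672340393]])
front edge slope [0.07100449 0.52567647] 4.061441239032856 0.0006397280491952679
[0.53531598 0.11757248 0.142     ]
[ 0.52169796 -0.09019675  0.142     ]
wall 132 [-0.08667947  0.19536504] -4.953985647610931 0.603198405889354 0.7597365587299598 0.14188857324633117
wall 127 [-0.07118604 -0.07853583] -4.071791032635228 0.581610623325532 0.7584154836373267 0.14270611136199568
tape top (array([0.6331, 0.0028]), array([0.037, 0.057]), 56.28, [[0.5990999937057495, 0.0031999999191612005], [0.6464999914169312, -0.0284000001847744], [0.6671000123023987, 0.002300000051036477], [0.6195999979972839, 0.03400000184774399]]) 0.17307608207188696 [0.63003281 0.00426617 0.16625785]
tape all (array([0.6336, 0.0033]), array([0.0383, 0.0702]), 58.4, [[0.5936999917030334, 0.005400000140070915], [0.6534000039100647, -0.03139999881386757], [0.6735000014305115, 0.0012000000569969416], [0.6136999726295471, 0.03799999877810478]])
tooltray 1378 (array([0.5271, 0.3489]), array([0.2353, 0.1611]), 11.33, [[0.39590001106262207, 0.4047999978065491], [0.4275999963283539, 0.2467000037431717], [0.65829998254776, 0.2930000126361847], [0.6266000270843506, 0.45100000500679016]])
knob 58 [0.52969389 0.08984947 0.09500922] 210.0 214.43103448275863
```

```bash
cat >> h.py <<'E'
def tf(o): return np.array(o["tcp_pos"]),Ro.from_rotvec(o["orientation"])
def down(yaw,tilt=0): # tool x at yaw (deg), pointing down
    c,s=np.cos(np.radians(yaw)),np.sin(np.radians(yaw))
    return Ro.from_matrix(np.array([[c,s,0],[s,-c,0],[0,0,-1]]))
def plan(p0,R0,p1,R1,n):
    """n equal rows, print scaled dp,twist in tool axes"""
    w=(R0.inv()*R1).as_rotvec()
    tw=np.degrees(w)/120/n
    dps=[]
    for i in range(n):
        Ri=R0*Ro.from_rotvec(w*i/n)
        dps.append(np.round(Ri.inv().apply((p1-p0)/n)/.12,3).tolist())
    return dps,np.round(tw,4).tolist()
def show(p0,R0,p1,R1,n):
    d,t=plan(p0,R0,p1,R1,n); print("step mm",1000*np.linalg.norm(p1-p0)/n,"deg/row",np.linalg.norm(t)*120); print(d);print([t]*n)
def log(r):
    import json; o=r.get_obs(); open("log.jsonl","a").write(json.dumps({k:np.asarray(v).tolist() for k,v in o.items()})+"\n"); return o
E
python3 - <<'E'
from h import *
from bench import r
f=load("top0");P=cloud(f);z=P[...,2]
for x0,x1,y0,y1 in((.4,.7,-.65,-.42),(.35,.55,-.42,-.15),(.5,.9,.2,.35)):
    m=(P[...,0]>x0)&(P[...,0]<x1)&(P[...,1]>y0)&(P[...,1]<y1);q=P[m];print(q[:,2].max(), q[q[:,2]>.15].min(0) if (q[:,2]>.15).any() else None,q[q[:,2]>.15].max(0) if (q[:,2]>.15).any() else None)
o=log(r);p,R=tf(o)
show(p,R,np.array([.6335,.0030,.40]),down(-121.6),18)
E
```

```text
0.20505970986650193 [ 0.48409629 -0.5727978   0.15002448] [ 0.61745986 -0.52375627  0.20505971]
0.11050021160859172 None None
0.1916895016928503 [0.70051925 0.27353557 0.15034562] [0.72693678 0.29986211 0.1916895 ]
step mm 44.79132381292998 deg/row 2.544
[[-0.242, -0.285, 0.002], [-0.254, -0.274, 0.002], [-0.266, -0.262, 0.002], [-0.277, -0.25, 0.002], [-0.288, -0.237, 0.002], [-0.298, -0.224, 0.002], [-0.308, -0.211, 0.002], [-0.317, -0.197, 0.002], [-0.326, -0.183, 0.002], [-0.333, -0.168, 0.002], [-0.34, -0.153, 0.002], [-0.347, -0.138, 0.002], [-0.353, -0.122, 0.002], [-0.358, -0.106, 0.002], [-0.362, -0.09, 0.002], [-0.366, -0.074, 0.002], [-0.369, -0.058, 0.002], [-0.371, -0.041, 0.002]]
[[0.0, 0.0, 0.0212], [0.0, 0.0, 0.0212], [0.0, 0.0, 0.0212], [0.0, 0.0, 0.0212], [0.0, 0.0, 0.0212], [0.0, 0.0, 0.0212], [0.0, 0.0, 0.0212], [0.0, 0.0, 0.0212], [0.0, 0.0, 0.0212], [0.0, 0.0, 0.0212], [0.0, 0.0, 0.0212], [0.0, 0.0, 0.0212], [0.0, 0.0, 0.0212], [0.0, 0.0, 0.0212], [0.0, 0.0, 0.0212], [0.0, 0.0, 0.0212], [0.0, 0.0, 0.0212], [0.0, 0.0, 0.0212]]
```

Call:
{"op": "apply_moves", "data": {
  "dp": [
    [-0.24, -0.285, 0],
    [-0.255, -0.275, 0],
    [-0.265, -0.26, 0],
    [-0.275, -0.25, 0],
    [-0.29, -0.235, 0],
    [-0.3, -0.225, 0],
    [-0.31, -0.21, 0],
    [-0.315, -0.195, 0]
  ],
  "twist": [
    [0, 0, 0.021],
    [0, 0, 0.021],
    [0, 0, 0.021],
    [0, 0, 0.021],
    [0, 0, 0.021],
    [0, 0, 0.021],
    [0, 0, 0.021],
    [0, 0, 0.021]
  ],
  "jaw": [0, 0, 0, 0, 0, 0, 0, 0]
}}

```text
clock: 0.9
tcp_pos: [0.3757, -0.3577, 0.3994]
orientation: [2.069, -2.36, -0.011]
contact_force: [0.3, 0.8, 0.1]
grip_width: 0.0853
```

Run:
```python
from h import *
from bench import r
o=log(r);p,R=tf(o);print(np.round(o["joints"],3))
show(p,R,np.array([.6335,.0030,.36]),down(-121.6),10)
```

```text
[ 0.695  0.231 -0.064  1.926  0.019  0.993 -1.08 ]
step mm 44.51511873355819 deg/row 2.4124775646625194
[[-0.326, -0.174, 0.032], [-0.333, -0.16, 0.032], [-0.339, -0.146, 0.032], [-0.345, -0.132, 0.033], [-0.351, -0.117, 0.033], [-0.355, -0.102, 0.033], [-0.359, -0.087, 0.033], [-0.362, -0.072, 0.033], [-0.365, -0.056, 0.033], [-0.367, -0.041, 0.033]]
[[0.0004, 0.0, 0.0201], [0.0004, 0.0, 0.0201], [0.0004, 0.0, 0.0201], [0.0004, 0.0, 0.0201], [0.0004, 0.0, 0.0201], [0.0004, 0.0, 0.0201], [0.0004, 0.0, 0.0201], [0.0004, 0.0, 0.0201], [0.0004, 0.0, 0.0201], [0.0004, 0.0, 0.0201]]
```

Call:
{"op": "apply_moves", "data": {
  "dp": [
    [-0.325, -0.175, 0.03],
    [-0.335, -0.16, 0.03],
    [-0.34, -0.145, 0.03],
    [-0.345, -0.13, 0.03],
    [-0.35, -0.115, 0.03],
    [-0.355, -0.1, 0.035],
    [-0.36, -0.085, 0.035],
    [-0.36, -0.07, 0.035],
    [-0.365, -0.055, 0.035],
    [-0.365, -0.04, 0.035]
  ],
  "twist": [
    [0, 0, 0.02],
    [0, 0, 0.02],
    [0, 0, 0.02],
    [0, 0, 0.02],
    [0, 0, 0.02],
    [0, 0, 0.02],
    [0, 0, 0.02],
    [0, 0, 0.02],
    [0, 0, 0.02],
    [0, 0, 0.02]
  ],
  "jaw": [0, 0, 0, 0, 0, 0, 0, 0, 0, 0]
}}

```text
clock: 1.9
tcp_pos: [0.6413, 0.0175, 0.3564]
orientation: [1.505, -2.749, -0.01]
contact_force: [0.6, -0.8, -0.2]
grip_width: 0.0856
```

Run:
```python
from h import *
from bench import r
o=log(r);p,R=tf(o);print(np.round(o["joints"],3),p,r.hold_point_z)
show(p,R,np.array([.6335,.0030,.310]),down(-121.6),5)
```

```text
[ 0.004  0.478 -0.174  1.673  0.091  1.008 -2.34 ] [0.64133993 0.01753339 0.35642185] 0.1547
step mm 9.85428321101102 deg/row 0.23576259245266196
[[0.027, -0.003, 0.077], [0.027, -0.003, 0.077], [0.027, -0.002, 0.077], [0.027, -0.002, 0.077], [0.027, -0.002, 0.077]]
[[0.0009, -0.0004, -0.0017], [0.0009, -0.0004, -0.0017], [0.0009, -0.0004, -0.0017], [0.0009, -0.0004, -0.0017], [0.0009, -0.0004, -0.0017]]
```

Call:
{"op": "apply_moves", "data": {
  "dp": [
    [0.07, -0.006, 0.06],
    [0.07, -0.006, 0.09],
    [0, 0, 0.1],
    [0, 0, 0.1],
    [0, 0, 0.1],
    [0, 0, 0]
  ],
  "twist": [
    [0.002, -0.001, -0.004],
    [0.002, -0.001, -0.004],
    [0, 0, 0],
    [0, 0, 0],
    [0, 0, 0],
    [0, 0, 0]
  ],
  "jaw": [0, 0, 0, 0, 0, 0]
}}

```text
clock: 2.5
tcp_pos: [0.6348, 0.0119, 0.296]
orientation: [-1.548, 2.733, 0.01]
contact_force: [-0.3, -0.9, -0.3]
grip_width: 0.0852
```

Run:
```python
from h import *
from bench import r
o=log(r);p,R=tf(o);print(np.round(o["joints"],3),p,R.as_matrix().round(3))
for n in("scene","top"):
    f=r.grab_frame(n); np.savez(f"pics/{n}1.npz",**f)
    c=cv2.cvtColor(f["color"],cv2.COLOR_RGB2BGR)
    if n=="scene": cv2.imwrite(f"pics/{n}1.png",cv2.resize(c[130:270,180:360],None,fx=4,fy=4))
show(p,R,np.array([.6335,.0030,.302]),down(-121.6),1)
```

```text
[ 0.014  0.533 -0.177  1.739  0.108  0.882 -2.318] [0.63476225 0.01192144 0.295994  ] [[-0.514 -0.858 -0.003]
 [-0.858  0.514  0.006]
 [-0.003  0.006 -1.   ]]
step mm 10.828545189541307 deg/row 0.759894729551403
[[0.069, -0.029, -0.05]]
[[0.0027, 0.0016, 0.0055]]
```

View pics/scene1.png

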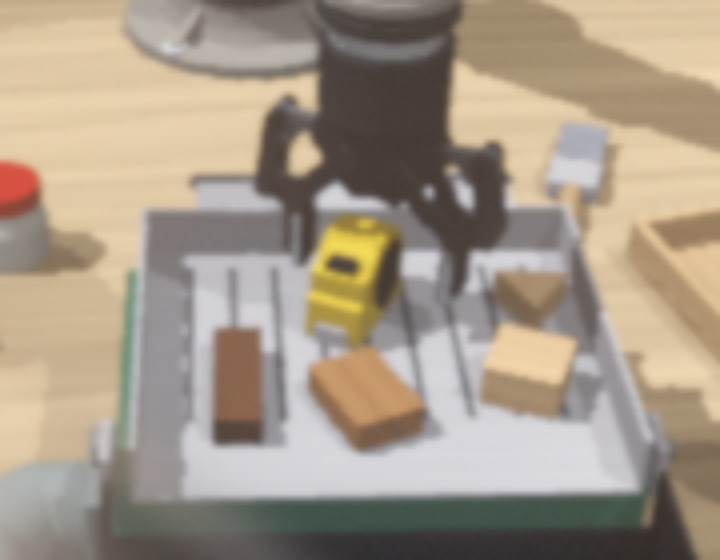

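Call:
{"op": "apply_moves", "data": {
  "dp": [
    [0.07, -0.029, -0.04],
    [0, 0, 0],
    [0, 0, 0],
    [0, 0, 0],
    [0, 0, 0],
    [0, 0, 0],
    [0, 0, 0],
    [0, 0, 0]
  ],
  "twist": [
    [0.003, 0.002, 0.005],
    [0, 0, 0],
    [0, 0, 0],
    [0, 0, 0],
    [0, 0, 0],
    [0, 0, 0],
    [0, 0, 0],
    [0, 0, 0]
  ],
  "jaw": [0, 120, 255, 255, 255, 255, 255, 255],
  "grip_force": 40
}}

```text
clock: 3.4
tcp_pos: [0.635, 0.0015, 0.3059]
orientation: [-1.528, 2.738, -0.008]
contact_force: [-0.6, -0.0, 1.1]
grip_width: 0.0354
```

Run:
```python
from h import *
from bench import r
o=log(r);p,R=tf(o);print(p,o["grip_width"],R.as_euler('xyz',True))
```

```text
[0.63502468 0.0015407  0.30590124] 0.03537031919999223 [-1.79559763e+02  1.56988431e-01 -1.21663899e+02]
```

Call:
{"op": "apply_moves", "data": {
  "dp": [
    [0, 0, -0.1],
    [0, 0, -0.2],
    [0, 0, -0.3],
    [0, 0, -0.3],
    [0, 0, -0.1]
  ],
  "twist": [
    [0, 0, 0],
    [0, 0, 0],
    [0, 0, 0],
    [0, 0, 0],
    [0, 0, 0]
  ],
  "jaw": [255, 255, 255, 255, 255]
}}

```text
clock: 3.9
tcp_pos: [0.6324, 0.0023, 0.4268]
orientation: [1.531, -2.739, -0.001]
contact_force: [0.5, -0.0, -3.5]
grip_width: 0.0359
```

Run:
```python
from h import *
from bench import r
o=log(r);p,R=tf(o);print(p,o["grip_width"],np.round(o["joints"],3),o["contact_force"])
show(p,R,np.array([.4712,.3377,.40]),down(-78.65),10)
```

```text
[0.63235021 0.00232569 0.42681612] 0.0358561871479529 [ 0.031  0.397 -0.178  1.627  0.077  1.128 -2.289] [ 0.45518396 -0.01298105 -3.50647106]
step mm 37.30474769154579 deg/row 4.296083798065395
[[-0.168, 0.261, 0.022], [-0.187, 0.247, 0.022], [-0.205, 0.233, 0.022], [-0.222, 0.217, 0.022], [-0.237, 0.2, 0.022], [-0.252, 0.181, 0.022], [-0.264, 0.162, 0.022], [-0.276, 0.142, 0.022], [-0.286, 0.121, 0.022], [-0.294, 0.099, 0.022]]
[[0.0002, -0.0001, -0.0358], [0.0002, -0.0001, -0.0358], [0.0002, -0.0001, -0.0358], [0.0002, -0.0001, -0.0358], [0.0002, -0.0001, -0.0358], [0.0002, -0.0001, -0.0358], [0.0002, -0.0001, -0.0358], [0.0002, -0.0001, -0.0358], [0.0002, -0.0001, -0.0358], [0.0002, -0.0001, -0.0358]]
```

Call:
{"op": "apply_moves", "data": {
  "dp": [
    [-0.17, 0.26, 0],
    [-0.185, 0.245, 0],
    [-0.205, 0.235, 0],
    [-0.22, 0.215, 0.02],
    [-0.235, 0.2, 0.02],
    [-0.25, 0.18, 0.02],
    [-0.265, 0.16, 0.02],
    [-0.275, 0.14, 0.02],
    [-0.285, 0.12, 0.02],
    [-0.295, 0.1, 0.02],
    [0, 0, 0]
  ],
  "twist": [
    [0, 0, -0.036],
    [0, 0, -0.036],
    [0, 0, -0.036],
    [0, 0, -0.036],
    [0, 0, -0.036],
    [0, 0, -0.036],
    [0, 0, -0.036],
    [0, 0, -0.036],
    [0, 0, -0.036],
    [0, 0, -0.036],
    [0, 0, 0]
  ],
  "jaw": [255, 255, 255, 255, 255, 255, 255, 255, 255, 255, 255]
}}

```text
clock: 5.0
tcp_pos: [0.4456, 0.3532, 0.401]
orientation: [2.478, -1.906, -0.012]
contact_force: [0.5, -0.5, -3.1]
grip_width: 0.0355
```

Run:
```python
from h import *
from bench import r
o=log(r);p,R=tf(o);print(p,o["grip_width"],np.round(o["joints"],3),o["contact_force"])
show(p,R,np.array([.4712,.3377,.25]),down(-78.65),5)
```

```text
[0.44560205 0.35319982 0.40095966] 0.035549361452321085 [-0.386  0.354 -0.492  1.786  0.181  1.064 -2.254] [ 0.53539247 -0.54238124 -3.11847968]
step mm 30.779420023612737 deg/row 0.735140802839837
[[0.035, -0.039, 0.251], [0.035, -0.038, 0.251], [0.035, -0.038, 0.251], [0.034, -0.038, 0.251], [0.034, -0.037, 0.252]]
[[0.0016, -0.0004, 0.0059], [0.0016, -0.0004, 0.0059], [0.0016, -0.0004, 0.0059], [0.0016, -0.0004, 0.0059], [0.0016, -0.0004, 0.0059]]
```

Call:
{"op": "apply_moves", "data": {
  "dp": [
    [0.08, -0.09, 0.05],
    [0.08, -0.09, 0.25],
    [0, 0, 0.25],
    [0, 0, 0.25],
    [0, 0, 0.2],
    [0, 0, 0]
  ],
  "twist": [
    [0.004, -0.001, 0.015],
    [0.004, -0.001, 0.015],
    [0, 0, 0],
    [0, 0, 0],
    [0, 0, 0],
    [0, 0, 0]
  ],
  "jaw": [255, 255, 255, 255, 255, 255]
}}

```text
clock: 5.6
tcp_pos: [0.4731, 0.3347, 0.2718]
orientation: [2.419, -2.0, 0.006]
contact_force: [-0.3, -1.0, -3.3]
grip_width: 0.0356
```

Run:
```python
from h import *
from bench import r
o=log(r);p,R=tf(o);print(p,o["grip_width"],np.round(o["joints"],3),o["contact_force"])
show(p,R,np.array([.4712,.3377,.212]),down(-78.65),3)
for n in("scene","top"):
    f=r.grab_frame(n); np.savez(f"pics/{n}2.npz",**f)
    c=cv2.cvtColor(f["color"],cv2.COLOR_RGB2BGR)
    if n=="scene": cv2.imwrite(f"pics/{n}2.png",cv2.resize(c[110:250,300:450],None,fx=4,fy=4))
    else:cv2.imwrite(f"pics/{n}2.png",cv2.resize(c[130:310,20:220],None,fx=3,fy=3))
```

```text
[0.47311936 0.33468157 0.27181118] 0.035550173416671285 [-0.404  0.515 -0.416  1.877  0.284  0.81  -2.352] [-0.29855964 -1.01366577 -3.30751632]
step mm 19.972680257880768 deg/row 0.20400000000000001
[[-0.01, 0.004, 0.166], [-0.01, 0.004, 0.166], [-0.01, 0.004, 0.166]]
[[-0.0, -0.0008, -0.0015], [-0.0, -0.0008, -0.0015], [-0.0, -0.0008, -0.0015]]
```

View pics/scene2.png

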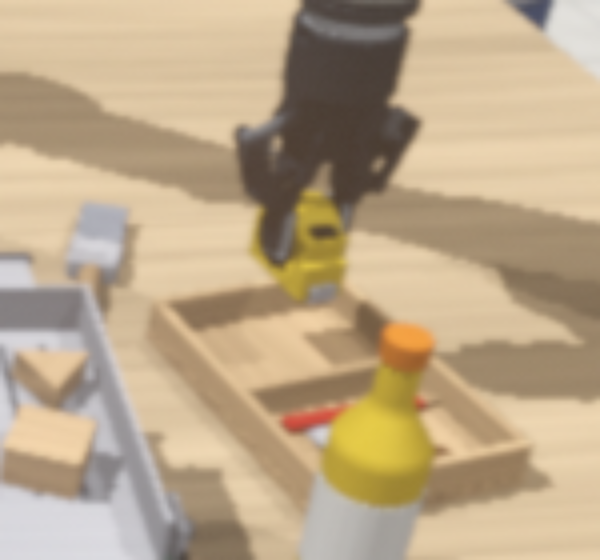

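View pics/top2.png

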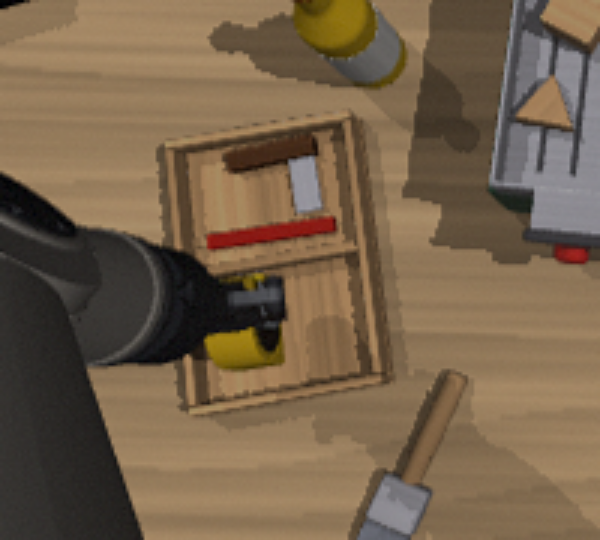

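Call:
{"op": "apply_moves", "data": {
  "dp": [
    [-0.01, 0.005, 0.17],
    [-0.01, 0.005, 0.16],
    [-0.01, 0.005, 0.1],
    [0, 0, 0.05],
    [0, 0, 0]
  ],
  "twist": [
    [0, 0, -0.002],
    [0, 0, -0.002],
    [0, 0, 0],
    [0, 0, 0],
    [0, 0, 0]
  ],
  "jaw": [255, 255, 255, 255, 255]
}}

```text
clock: 6.2
tcp_pos: [0.4764, 0.3406, 0.2236]
orientation: [-2.413, 1.986, -0.015]
contact_force: [0.3, -0.1, -2.6]
grip_width: 0.0358
```

Run:
```python
from h import *
from bench import r
o=log(r);p,R=tf(o);print(p,R.as_matrix().round(3),np.round(o["joints"],3),o["contact_force"])
```

```text
[0.47639309 0.3405869  0.22356394] [[ 0.192 -0.981  0.017]
 [-0.981 -0.192  0.006]
 [-0.003 -0.018 -1.   ]] [-0.435  0.586 -0.384  1.894  0.337  0.707 -2.394] [ 0.28489402 -0.09902601 -2.63034921]
```

Call:
{"op": "apply_moves", "data": {
  "dp": [
    [0.0, -0.03, 0.08],
    [0, 0, 0.06],
    [0, 0, 0.04],
    [0, 0, 0.02],
    [0, 0, 0]
  ],
  "twist": [
    [-0.008, 0.001, 0],
    [0, 0, 0],
    [0, 0, 0],
    [0, 0, 0],
    [0, 0, 0]
  ],
  "jaw": [255, 255, 255, 255, 255]
}}

```text
clock: 6.7
tcp_pos: [0.4819, 0.3427, 0.2034]
orientation: [-2.421, 1.995, -0.004]
contact_force: [-0.3, 0.3, -3.0]
grip_width: 0.0355
```

Run:
```python
from h import *
from bench import r
o=log(r);p,R=tf(o);print(p,R.as_matrix().round(3),np.round(o["joints"],3),o["contact_force"])
```

```text
[0.48187946 0.34266838 0.2033579 ] [[ 0.191 -0.982  0.005]
 [-0.982 -0.191  0.002]
 [-0.001 -0.005 -1.   ]] [-0.44   0.626 -0.375  1.883  0.346  0.692 -2.397] [-0.2648759   0.34227542 -2.96175187]
```

Call:
{"op": "apply_moves", "data": {
  "dp": [
    [0, 0.07, 0.0],
    [0, 0, 0.01],
    [0, 0, 0.01],
    [0, 0, 0]
  ],
  "twist": [
    [-0.002, 0, 0],
    [0, 0, 0],
    [0, 0, 0],
    [0, 0, 0]
  ],
  "jaw": [255, 255, 255, 255]
}}

```text
clock: 7.1
tcp_pos: [0.472, 0.3412, 0.2031]
orientation: [-2.424, 1.997, -0.001]
contact_force: [0.2, -0.4, -3.1]
grip_width: 0.0359
```

Call:
{"op": "apply_moves", "data": {
  "dp": [
    [0, 0, 0.03],
    [0, 0, 0.0]
  ],
  "twist": [
    [0, 0, 0],
    [0, 0, 0]
  ],
  "jaw": [255, 255]
}}

```text
clock: 7.3
tcp_pos: [0.4715, 0.3417, 0.2035]
orientation: [-2.424, 1.996, -0.004]
contact_force: [-0.5, -0.3, -4.3]
grip_width: 0.0354
```

Call:
{"op": "apply_moves", "data": {
  "dp": [
    [0, 0, 0.04],
    [0, 0, 0.02]
  ],
  "twist": [
    [0, 0, 0],
    [0, 0, 0]
  ],
  "jaw": [255, 255]
}}

```text
clock: 7.5
tcp_pos: [0.4716, 0.3425, 0.202]
orientation: [-2.423, 1.996, -0.009]
contact_force: [-6.8, -6.6, 22.5]
grip_width: 0.036
```

Run:
```python
from h import *
from bench import r
o=log(r);p,R=tf(o);print(p,np.round(o["joints"],3),o["contact_force"])
f=r.grab_frame("scene"); np.savez(f"pics/scene3.npz",**f)
c=cv2.cvtColor(f["color"],cv2.COLOR_RGB2BGR)
cv2.imwrite(f"pics/scene3.png",cv2.resize(c[110:250,300:450],None,fx=4,fy=4))
```

```text
[0.47164916 0.34245483 0.20204203] [-0.452  0.618 -0.373  1.903  0.35   0.682 -2.415] [-6.82943113 -6.63530124 22.46229711]
```

View pics/scene3.png

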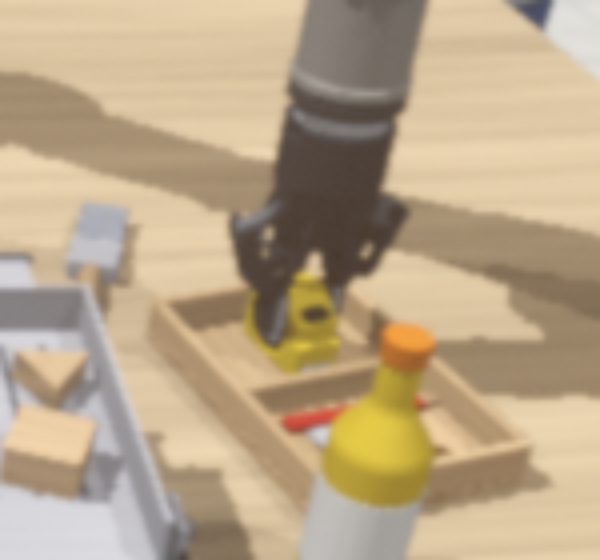

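Tape stands on the pocket floor (contact force felt, picture shows it upright in the pocket at about (295,330)). Ease off slightly and open partly.

Call:
{"op": "apply_moves", "data": {
  "dp": [
    [0, 0, -0.012],
    [0, 0, 0],
    [0, 0, 0],
    [0, 0, 0],
    [0, 0, 0]
  ],
  "twist": [
    [0, 0, 0],
    [0, 0, 0],
    [0, 0, 0],
    [0, 0, 0],
    [0, 0, 0]
  ],
  "jaw": [255, 120, 90, 75, 75]
}}

```text
clock: 8.05
tcp_pos: [0.4712, 0.3428, 0.2024]
orientation: [-2.424, 1.995, -0.008]
contact_force: [-0.0, 0.1, 0.1]
grip_width: 0.0602
```

Call:
{"op": "apply_moves", "data": {
  "dp": [
    [0, 0, -0.1],
    [0, 0, -0.25],
    [0, 0, -0.35],
    [0, 0, -0.35],
    [0, 0, -0.2]
  ],
  "twist": [
    [0, 0, 0],
    [0, 0, 0],
    [0, 0, 0],
    [0, 0, 0],
    [0, 0, 0]
  ],
  "jaw": [75, 75, 75, 75, 75]
}}

```text
clock: 8.55
tcp_pos: [0.4694, 0.3423, 0.3553]
orientation: [2.422, -1.991, 0.003]
contact_force: [1.2, 0.4, 0.2]
grip_width: 0.0604
```

Run:
```python
from h import *
from bench import r
import json
from scipy.optimize import least_squares
o=log(r);p,R=tf(o);print(p)
f=r.grab_frame("top"); c=cv2.cvtColor(f["color"],cv2.COLOR_RGB2BGR)
cv2.imwrite(f"pics/top4.png",cv2.resize(c[130:310,20:220],None,fx=3,fy=3))
L=[json.loads(l) for l in open("log.jsonl")]
Q=np.array([l["joints"] for l in L]);T=np.array([l["tcp_pos"] for l in L]);Rm=[Ro.from_rotvec(l["orientation"]) for l in L]
def fk(q,par,sg):
    yaw,h,a,e,b,c2,g=par[:7]
    X=Ro.from_euler
    A=X('z',yaw); p=np.array([0,0,h])
    A=A*X('z',sg[0]*q[0])*X('y',sg[1]*q[1])
    p=p+A.apply([0,0,a]); A=A*X('z',sg[2]*q[2]); p=p+A.apply([e,0,0]); A=A*X('y',sg[3]*q[3]); 
    A=A*X('z',sg[4]*q[4]); p=p+A.apply([g,0,b]); A=A*X('y',sg[5]*q[5]); p=p+A.apply([par[7],0,c2]); A=A*X('z',sg[6]*q[6]+par[8])
    return p,A
import itertools
best=[]
for s in itertools.product([1,-1],repeat=3):
  for yaw in(0,):
    sg=[s[0],1,s[1],1,s[2],1,-1]
    for s7 in(1,-1):
      sg[6]=s7
      def res(x):
        out=[]
        for q,t,A in zip(Q,T,Rm):
            p,B=fk(q,x,sg); out+= list((p-t)*5)+list((A.as_matrix()-B.as_matrix()).ravel())
        return out
      for y7 in(0,3.14):
        s_=least_squares(res,[0,.3,.4,0,.4,.1,0,0,y7]);best.append((s_.cost,list(sg),s_.x.round(4)))
best.sort(key=lambda b:b[0])
for b in best[:4]: print(b)
```

```text
[0.46937354 0.34234992 0.35529037]
(np.float64(0.003108761547504087), [-1, 1, -1, 1, -1, 1, -1], array([-0.0998,  0.4327,  0.5449, -0.0077,  0.4953,  0.2912,  0.0056,
        0.0107,  3.0418]))
(np.float64(1.5187007600867646), [-1, 1, -1, 1, 1, 1, -1], array([-9.7500e-02,  1.1620e-01,  5.4940e-01, -1.4000e-02,  4.8980e-01,
       -1.0300e-02, -1.2000e-03,  7.2000e-03,  2.8075e+00]))
(np.float64(1.5187007601540383), [-1, 1, -1, 1, 1, 1, -1], array([-9.7500e-02,  1.1620e-01,  5.4940e-01, -1.4000e-02,  4.8980e-01,
       -1.0300e-02, -1.2000e-03,  7.2000e-03,  2.8075e+00]))
(np.float64(2.6633305912695673), [-1, 1, 1, 1, -1, 1, -1], array([-0.014 , -0.8815,  0.93  ,  0.0177,  0.5569, -0.9643,  0.2799,
        0.1459,  2.6553]))
```

View pics/top4.png

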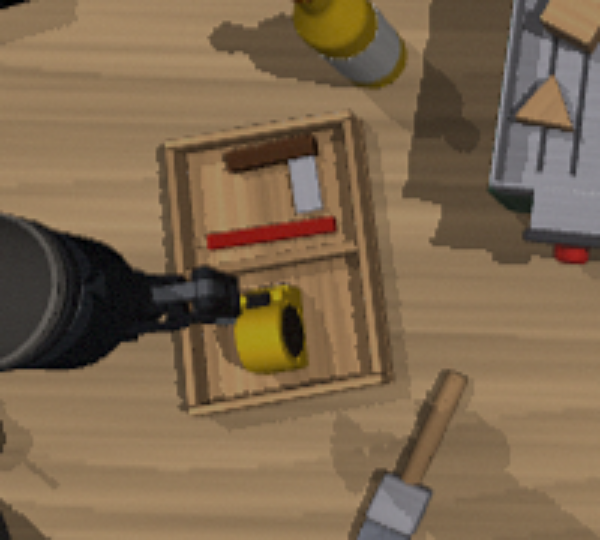

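Call:
{"op": "apply_moves", "data": {
  "dp": [
    [0.3, 0, -0.1],
    [0.4, 0, -0.1],
    [0.4, 0, -0.1],
    [0.4, 0, -0.1],
    [0.2, 0, 0],
    [0, 0, 0]
  ],
  "twist": [
    [0, 0, 0],
    [0, 0, 0],
    [0.065, 0, 0],
    [0.07, 0, 0],
    [0.07, 0, 0],
    [0, 0, 0]
  ],
  "jaw": [75, 75, 75, 75, 75, 75]
}}

```text
clock: 9.2
tcp_pos: [0.5086, 0.138, 0.4146]
orientation: [-2.139, 1.753, -0.403]
contact_force: [-0.6, 0.6, -0.1]
grip_width: 0.0602
```

```bash
cat > fit.py <<'E'
from h import *
import json
from scipy.optimize import least_squares
sg=[-1,1,-1,1,-1,1,-1]
def fk(q,par):
    yaw,h,a,e,b,c2,g,k,y7=par
    X=Ro.from_euler
    A=X('z',yaw); p=np.array([0,0,h])
    A=A*X('z',sg[0]*q[0])*X('y',sg[1]*q[1])
    p=p+A.apply([0,0,a]); A=A*X('z',sg[2]*q[2]); p=p+A.apply([e,0,0]); A=A*X('y',sg[3]*q[3]); 
    A=A*X('z',sg[4]*q[4]); p=p+A.apply([g,0,b]); A=A*X('y',sg[5]*q[5]); p=p+A.apply([k,0,c2]); A=A*X('z',sg[6]*q[6]+y7)
    return p,A
def fit():
    L=[json.loads(l) for l in open("log.jsonl")]
    def res(x):
        out=[]
        for l in L:
            p,B=fk(l["joints"],x); A=Ro.from_rotvec(l["orientation"]); out+= list((p-l["tcp_pos"])*5)+list((A.as_matrix()-B.as_matrix()).ravel())
        out+=[.02*x[3],.02*x[6],.02*x[7]]
        return out
    s=least_squares(res,[-.1,.3,.54,0,.5,.15,0,0,3.04]);return s.x,s.cost
if __name__=="__main__":
    from bench import r
    o=log(r);p,R=tf(o);print(p,R.as_matrix().round(3).tolist(),np.round(o["joints"],3)); x,c=fit();print(x.round(4),c);np.save("par.npy",x)
E
python3 fit.py
```

```text
[0.50857796 0.13795131 0.41463537] [[0.196, -0.883, 0.427], [-0.981, -0.177, 0.085], [0.001, -0.436, -0.9]] [-0.071  0.151 -0.371  2.034  0.301  0.544 -2.024]
[-0.0976  0.2932  0.5531 -0.0051  0.4883  0.157   0.0115  0.0079  3.0447] 0.005900065309810487
```

```bash
cat > ik.py <<'E'
from fit import *
lo=np.array([-2.96,-.34,-1.41,.24,-1.37,.17,-2.96]);hi=np.array([2.96,2.1,1.46,2.44,4.51,1.92,2.96])
par=np.load("par.npy")
th=np.radians(-4.3);xs=np.array([np.cos(th),np.sin(th),0]);ys=np.array([-np.sin(th),np.cos(th),0]);C=np.array([.671,.004,0]);zs=np.array([0,0,1.])
def st(x,y,z): return C+x*xs+y*ys+z*zs
def ik(p,R,seed):
    def res(q):
        a,B=fk(q,par); return np.r_[(a-p)*10,(B.as_matrix()-R).ravel()*1.5,1e-3*(q-seed)]
    s=least_squares(res,np.clip(seed,lo+.02,hi-.02),bounds=(lo+.01,hi-.01))
    a,B=fk(s.x,par);return s.x,np.linalg.norm(a-p),np.degrees(np.arccos(np.clip((np.trace(B.as_matrix().T@R)-1)/2,-1,1)))
def ori(z,xhint):
    z=z/np.linalg.norm(z);x=xhint-z*(z@xhint);x/=np.linalg.norm(x);return np.c_[x,np.cross(z,x),z]
E
cat > feas.py <<'E'
from ik import *
q0=np.array(json.loads(open("log.jsonl").read().strip().split("\n")[-1])["joints"])
rng=np.random.default_rng(0)
seeds=[q0]+[rng.uniform(lo,hi) for _ in range(25)]
K=st(-.145,.075,.086)
for tilt in(20,30,40,50,60,75,90):
  for az in(0,-30,30):
    t=np.radians(tilt);a=np.radians(az)
    z=np.sin(t)*(np.cos(a)*xs+np.sin(a)*ys)-np.cos(t)*zs
    for sgn in(-1,1):
        R=ori(z,sgn*(np.cos(a)*ys-np.sin(a)*xs))
        sol=[]
        for s in seeds:
            q,e,w=ik(K-.155*z,R,s)
            if e<.002 and w<1: sol.append((np.abs(q-q0).max(),q))
        sol.sort(key=lambda v:v[0])
        print(tilt,az,sgn,len(sol),sol[0][1].round(2) if sol else "")
E
python3 feas.py
```

```text
20 0 -1 14 [-0.4   0.39  0.07  2.22  0.39  0.22 -2.35]
20 0 1 13 [ 0.65  0.93 -1.4   2.25  1.53  1.05 -0.13]
20 -30 -1 20 [-0.7   0.45  0.32  2.15  0.39  0.38 -2.95]
20 -30 1 14 [ 0.52  0.99 -1.4   2.18  1.48  1.29 -0.66]
20 30 -1 16 [ 0.21  0.43 -0.5   2.22  0.42  0.23 -1.74]
20 30 1 12 [ 0.77  0.93 -1.4   2.25  1.44  0.84  0.53]
30 0 -1 10 [-0.9   0.46  0.68  2.39  3.89  0.18  0.38]
30 0 1 14 [ 0.3   0.53 -0.85  2.37  1.81  0.58 -0.57]
30 -30 -1 20 [-1.15  0.57  0.77  2.22  0.27  0.21 -2.95]
30 -30 1 13 [ 0.03  0.54 -0.71  2.25  1.43  0.8  -0.83]
30 30 -1 13 [ 0.84  0.95 -1.4   2.36  1.77  0.74 -2.86]
30 30 1 9 [ 0.44  0.49 -0.75  2.38  2.27  0.18 -0.39]
40 0 -1 0 
40 0 1 0 
40 -30 -1 16 [-1.48  0.87  1.19  2.3  -1.31  0.18 -1.51]
40 -30 1 14 [-1.12  0.58  0.57  2.31  1.47  0.34 -1.11]
40 30 -1 0 
40 30 1 0 
50 0 -1 0 
50 0 1 0 
50 -30 -1 14 [-1.49  0.88  0.95  2.36  1.99  0.18  1.3 ]
50 -30 1 16 [-0.99  0.61  0.31  2.35  1.73  0.65 -1.45]
50 30 -1 0 
50 30 1 0 
60 0 -1 0 
60 0 1 0 
60 -30 -1 14 [-1.64  1.14  1.06  2.39  2.35  0.18  0.73]
60 -30 1 18 [-1.02  0.72  0.25  2.37  1.79  0.87 -1.63]
60 30 -1 0 
60 30 1 0 
75 0 -1 0 
75 0 1 0 
75 -30 -1 13 [-1.78  1.48  1.08  2.36  1.92  0.18  0.86]
75 -30 1 14 [-1.41  1.05  0.6   2.35  1.72  0.81 -1.89]
75 30 -1 0 
75 30 1 0 
90 0 -1 0 
90 0 1 0 
90 -30 -1 19 [-1.99  2.    1.27  2.25 -0.8   0.2  -2.95]
90 -30 1 13 [-1.46  1.27  0.59  2.28  1.56  0.98 -1.96]
90 30 -1 0 
90 30 1 0
```

```bash
cat > feas2.py <<'E'
from ik import *
from scipy.spatial.transform import Slerp
q0=np.array(json.loads(open("log.jsonl").read().strip().split("\n")[-1])["joints"])
p0,B0=fk(q0,par)
K=st(-.146,.075,.086)
def d(tilt,az):
    t=np.radians(tilt);a=np.radians(az);return np.sin(t)*(np.cos(a)*xs+np.sin(a)*ys)-np.cos(t)*zs
def track(q,p1,R1,n=15):
    p,B=fk(q,par);S=Slerp([0,1],Ro.concatenate([B,Ro.from_matrix(R1)]))
    for i in range(1,n+1):
        q,e,w=ik(p+(p1-p)*i/n,S(i/n).as_matrix(),q)
    return q,e,w
if __name__=="__main__":
  for tilt in(45,55,65):
   for az in(-20,-30,-40,-55):
    z=d(tilt,az)
    for sgn in(1,-1):
        R=ori(z,sgn*np.cross(xs,z))
        P=K-.155*z
        out=[]
        q,e,w=track(q0,P-.12*z+np.array([0,0,.1]),R);out.append((e,w))
        q1=q
        for PP in(P-.05*z,P,P-.028*xs):
            q,e,w=track(q,PP,R,4);out.append((e,w))
        print(tilt,az,sgn,[f"{1000*e:.0f}/{w:.0f}" for e,w in out],q1.round(2),q.round(2))
E
python3 feas2.py
```

```text
45 -20 1 ['0/0', '4/1', '0/0', '8/2'] [-0.22  0.02 -0.64  2.37  1.16  0.81 -0.1 ] [ 0.34  1.18 -1.4   2.43  1.94  1.76 -0.47]
45 -20 -1 ['8/2', '14/8', '19/11', '20/11'] [-2.14  0.25  1.45  2.34  0.86  0.57 -2.95] [-1.48  0.7   0.96  2.34  0.68  0.18 -2.95]
45 -30 1 ['81/43', '69/42', '65/42', '69/42'] [-1.73  0.27  1.45  2.38 -1.36  0.18 -2.95] [-1.05  0.44  0.84  2.38 -1.36  0.18 -2.95]
45 -30 -1 ['0/0', '1/1', '7/4', '8/5'] [-1.86  0.21  1.08  2.26  0.89  0.76 -2.95] [-1.51  0.79  0.98  2.32  0.7   0.18 -2.95]
45 -40 1 ['79/47', '69/44', '64/43', '69/44'] [-1.74  0.4   1.45  2.33 -1.36  0.18 -2.95] [-1.2   0.54  0.97  2.35 -1.36  0.18 -2.95]
45 -40 -1 ['0/0', '0/0', '0/0', '0/0'] [-1.1   0.2   0.23  2.16  0.92  1.01 -2.95] [-1.47  0.79  0.92  2.27  0.74  0.27 -2.95]
45 -55 1 ['76/53', '70/49', '66/47', '70/47'] [-1.74  0.55  1.45  2.26 -1.36  0.18 -2.95] [-1.28  0.66  1.05  2.31 -1.36  0.18 -2.95]
45 -55 -1 ['0/0', '0/0', '0/0', '0/0'] [-0.59  0.32 -0.34  2.    0.9   1.29 -2.89] [-1.17  0.67  0.53  2.15  0.82  0.65 -2.95]
55 -20 1 ['80/43', '76/45', '71/45', '76/46'] [-1.74  0.24 
[... 1346 characters left out ...]
2.95] [-1.51  0.76  1.2   2.39 -1.36  0.18 -2.95]
65 -30 -1 ['0/0', '7/4', '13/8', '13/7'] [-2.09  0.83  1.29  2.37  0.82  0.47 -2.95] [-1.79  1.27  1.11  2.32  0.56  0.18 -2.95]
65 -40 1 ['64/47', '72/47', '68/46', '72/46'] [-1.87  0.75  1.45  2.36 -1.36  0.18 -2.95] [-1.56  0.89  1.24  2.35 -1.36  0.18 -2.95]
65 -40 -1 ['0/0', '0/0', '0/0', '0/0'] [-1.82  0.63  0.92  2.23  0.9   0.86 -2.95] [-1.73  1.22  1.06  2.27  0.67  0.26 -2.95]
65 -55 1 ['68/53', '72/51', '68/49', '71/50'] [-1.84  0.89  1.45  2.27 -1.36  0.18 -2.95] [-1.57  1.01  1.25  2.3  -1.36  0.18 -2.95]
65 -55 -1 ['0/0', '0/0', '0/0', '0/0'] [-1.12  0.54  0.11  2.01  0.98  1.37 -2.95] [-1.44  0.97  0.72  2.12  0.81  0.73 -2.95]
```

```bash
sed -i 's/^p0,B0/q0[6]+=np.pi\np0,B0/' feas2.py; sed -i 's/for sgn in(1,-1)/for sgn in(1,)/' feas2.py; python3 feas2.py
```

```text
45 -20 1 ['0/0', '4/1', '0/0', '8/2'] [-0.42  0.02 -0.44  2.37  1.16  0.8  -0.1 ] [ 0.34  1.18 -1.4   2.43  1.94  1.76 -0.47]
45 -30 1 ['0/0', '0/0', '0/0', '0/0'] [-0.5   0.11 -0.41  2.27  1.08  0.97  0.01] [-0.49  0.54 -0.29  2.38  1.67  0.88 -0.62]
45 -40 1 ['0/0', '0/0', '0/0', '0/0'] [-0.56  0.2  -0.38  2.16  1.01  1.11  0.11] [-0.54  0.56 -0.25  2.3   1.46  0.92 -0.39]
45 -55 1 ['0/0', '0/0', '0/0', '0/0'] [-0.59  0.32 -0.34  2.    0.9   1.29  0.25] [-0.57  0.6  -0.22  2.16  1.19  1.01 -0.11]
55 -20 1 ['5/1', '19/4', '7/1', '20/4'] [-2.17  0.53  1.45  2.43  0.99  0.4  -0.03] [ 0.19  1.17 -1.23  2.43  2.01  1.88 -0.54]
55 -30 1 ['0/0', '0/0', '0/0', '0/0'] [-0.65  0.22 -0.41  2.34  1.27  1.13 -0.21] [-0.58  0.64 -0.28  2.41  1.76  1.1  -0.71]
55 -40 1 ['0/0', '0/0', '0/0', '0/0'] [-0.69  0.31 -0.37  2.21  1.15  1.25 -0.04] [-0.64  0.66 -0.24  2.31  1.54  1.1  -0.47]
55 -55 1 ['0/0', '0/0', '0/0', '0/0'] [-0.72  0.43 -0.3   2.01  1.    1.4   0.15] [-0.66  0.69 -0.2   2.15  1.26  1.16 -0.17]
65 -20 1 ['21/5', '25/5', '11/2', '24/5'] [-2.15  0.95  1.45  2.43  0.58  0.25  0.31] [-0.06  1.09 -0.93  2.43  2.03  1.9  -0.66]
65 -30 1 ['0/0', '0/0', '0/0', '0/0'] [-0.79  0.38 -0.38  2.39  1.39  1.32 -0.32] [-0.69  0.77 -0.23  2.41  1.78  1.29 -0.71]
65 -40 1 ['0/0', '0/0', '0/0', '0/0'] [-0.82  0.45 -0.33  2.24  1.25  1.4  -0.12] [-0.73  0.77 -0.2   2.3   1.57  1.27 -0.47]
65 -55 1 ['0/0', '0/0', '0/0', '0/0'] [-0.82  0.55 -0.26  2.02  1.08  1.52  0.1 ] [-0.74  0.79 -0.16  2.13  1.29  1.3  -0.18]
```

Call:
{"op": "apply_moves", "data": {
  "dp": [
    [0, 0, 0],
    [0, 0, 0],
    [0, 0, 0],
    [0, 0, 0],
    [0, 0, 0],
    [0, 0, 0],
    [0, 0, 0],
    [0, 0, 0],
    [0, 0, 0],
    [0, 0, 0],
    [0, 0, 0],
    [0, 0, 0],
    [0, 0, 0]
  ],
  "twist": [
    [0, 0, -0.07],
    [0, 0, -0.07],
    [0, 0, -0.07],
    [0, 0, -0.07],
    [0, 0, -0.07],
    [0, 0, -0.07],
    [0, 0, -0.07],
    [0, 0, -0.07],
    [0, 0, -0.07],
    [0, 0, -0.07],
    [0, 0, -0.07],
    [0, 0, -0.07],
    [0, 0, -0.07]
  ],
  "jaw": [75, 75, 75, 75, 75, 75, 75, 75, 75, 75, 75, 75, 75]
}}

```text
clock: 10.5
tcp_pos: [0.5043, 0.1529, 0.4187]
orientation: [2.915, 0.87, 0.654]
contact_force: [-0.3, -1.0, 0.3]
grip_width: 0.06
```

```bash
cat > k1.py <<'E'
from ik import *
from feas2 import d,track
from bench import r
o=log(r);p,R=tf(o);q=np.array(o["joints"]);print(p,q.round(3),np.round(o["contact_force"],1),o["grip_width"])
z=d(52,-32);RK=ori(z,np.cross(xs,z));PK=st(-.153,.075,.086)-.155*z
E
python3 - <<'E'
from k1 import *
x,c=fit();print(x.round(3),c);np.save("par.npy",x)
T=PK-.10*z+np.array([-.02,0,.08])
qq,e,w=track(q,T,RK);print(qq.round(2),e,w)
show(p,R,T,Ro.from_matrix(RK),16)
E
```

```text
[0.5042542  0.15287465 0.41870009] [ 0.171  0.187 -0.674  2.004  0.39   0.609 -0.169] [-0.3 -1.   0.3] 0.05999302290447549
[-0.097  0.283  0.555 -0.004  0.486  0.148  0.013  0.007  3.046] 0.008234201026632922
[-0.36  0.3  -0.73  2.36  1.29  1.19 -0.27] 2.171658494014425e-09 0.0
step mm 12.283413452614694 deg/row 5.168727502974016
[[-0.067, -0.076, 0.014], [-0.061, -0.081, 0.013], [-0.054, -0.086, 0.012], [-0.047, -0.09, 0.01], [-0.04, -0.094, 0.008], [-0.032, -0.097, 0.005], [-0.024, -0.099, 0.002], [-0.016, -0.101, -0.001], [-0.008, -0.102, -0.004], [-0.001, -0.102, -0.008], [0.007, -0.101, -0.011], [0.014, -0.1, -0.015], [0.022, -0.098, -0.019], [0.029, -0.095, -0.024], [0.035, -0.092, -0.028], [0.041, -0.088, -0.032]]
[[-0.0173, -0.0134, -0.0371], [-0.0173, -0.0134, -0.0371], [-0.0173, -0.0134, -0.0371], [-0.0173, -0.0134, -0.0371], [-0.0173, -0.0134, -0.0371], [-0.0173, -0.0134, -0.0371], [-0.0173, -0.0134, -0.0371], [-0.0173, -0.0134, -0.0371], [-0.0173, -0.0134, -0.0371], [-0.0173, -0.0134, -0.0371], [-0.0173, -0.0134, -0.0371], [-0.0173, -0.0134, -0.0371], [-0.0173, -0.0134, -0.0371], [-0.0173, -0.0134, -0.0371], [-0.0173, -0.0134, -0.0371], [-0.0173, -0.0134, -0.0371]]
```

Call:
{"op": "apply_moves", "data": {
  "dp": [
    [-0.07, -0.075, 0.015],
    [-0.06, -0.08, 0.015],
    [-0.055, -0.085, 0.01],
    [-0.045, -0.09, 0.01],
    [-0.04, -0.095, 0.01],
    [-0.03, -0.095, 0.005],
    [-0.025, -0.1, 0],
    [-0.015, -0.1, 0]
  ],
  "twist": [
    [-0.017, -0.0135, -0.037],
    [-0.017, -0.0135, -0.037],
    [-0.017, -0.0135, -0.037],
    [-0.017, -0.0135, -0.037],
    [-0.017, -0.0135, -0.037],
    [-0.017, -0.0135, -0.037],
    [-0.017, -0.0135, -0.037],
    [-0.017, -0.0135, -0.037]
  ],
  "jaw": [75, 75, 75, 75, 75, 75, 75, 75]
}}

```text
clock: 11.3
tcp_pos: [0.4198, 0.1888, 0.3735]
orientation: [2.194, 1.436, 0.33]
contact_force: [-0.5, -0.4, -1.0]
grip_width: 0.0606
```

Run:
```python
from k1 import *
T=PK-.10*z+np.array([-.02,0,.08]);print(T,PK)
qq,e,w=track(q,T,RK);print(qq.round(2),e,w)
show(p,R,T,Ro.from_matrix(RK),8)
```

```text
[0.41981674 0.18876192 0.37351495] [-0.087  0.186 -0.699  2.155  0.889  0.901 -0.204] [-0.5 -0.4 -1. ] 0.06055158978796544
[0.34210864 0.20922138 0.32299368] [0.42561666 0.16257011 0.18142753]
[-0.33  0.29 -0.74  2.36  1.29  1.19 -0.26] 1.2060495612316917e-09 0.0
step mm 11.864822538907724 deg/row 4.944393188248686
[[-0.011, -0.098, 0.002], [-0.004, -0.099, -0.001], [0.004, -0.099, -0.005], [0.011, -0.098, -0.009], [0.017, -0.097, -0.012], [0.024, -0.094, -0.016], [0.03, -0.092, -0.021], [0.036, -0.089, -0.025]]
[[-0.0173, -0.0129, -0.0351], [-0.0173, -0.0129, -0.0351], [-0.0173, -0.0129, -0.0351], [-0.0173, -0.0129, -0.0351], [-0.0173, -0.0129, -0.0351], [-0.0173, -0.0129, -0.0351], [-0.0173, -0.0129, -0.0351], [-0.0173, -0.0129, -0.0351]]
```

Call:
{"op": "apply_moves", "data": {
  "dp": [
    [-0.01, -0.1, 0],
    [-0.005, -0.1, 0],
    [0.005, -0.1, -0.005],
    [0.01, -0.1, -0.01],
    [0.015, -0.095, -0.01],
    [0.025, -0.095, -0.015],
    [0.03, -0.09, -0.02],
    [0.035, -0.09, -0.025],
    [0, 0, 0]
  ],
  "twist": [
    [-0.017, -0.013, -0.035],
    [-0.017, -0.013, -0.035],
    [-0.017, -0.013, -0.035],
    [-0.017, -0.013, -0.035],
    [-0.017, -0.013, -0.035],
    [-0.017, -0.013, -0.035],
    [-0.017, -0.013, -0.035],
    [-0.017, -0.013, -0.035],
    [0, 0, 0]
  ],
  "jaw": [75, 75, 75, 75, 75, 75, 80, 90, 100]
}}

```text
clock: 12.2
tcp_pos: [0.3346, 0.2198, 0.3248]
orientation: [1.413, 1.711, 0.066]
contact_force: [0.5, 0.8, 0.3]
grip_width: 0.0518
```

Run:
```python
from k1 import *
x,c=fit();print(x.round(3),c);np.save("par.npy",x)
T=PK-.05*z
qq,e,w=track(q,T,RK);print(qq.round(2),e,w)
show(p,R,T,Ro.from_matrix(RK),6)
f=r.grab_frame("top");np.savez("pics/top5.npz",**f); c=cv2.cvtColor(f["color"],cv2.COLOR_RGB2BGR)
cv2.imwrite(f"pics/top5.png",cv2.resize(c[130:330,60:320],None,fx=3,fy=3))
```

```text
[0.33457054 0.2197505  0.32476195] [-0.364  0.302 -0.771  2.318  1.193  1.293 -0.166] [0.5 0.8 0.3] 0.05175056442150295
[-9.400e-02  2.840e-01  5.620e-01 -1.500e-02  4.900e-01  1.530e-01
  2.000e-02 -1.000e-03  3.052e+00] 0.018468388114636598
[-0.33  0.59 -0.62  2.37  1.62  1.21 -0.53] 1.8418628633147876e-09 0.0
step mm 21.94026230867097 deg/row 0.3231098884280702
[[0.057, -0.039, 0.169], [0.056, -0.038, 0.17], [0.056, -0.038, 0.17], [0.055, -0.038, 0.17], [0.055, -0.038, 0.17], [0.055, -0.038, 0.17]]
[[0.001, 0.0007, 0.0024], [0.001, 0.0007, 0.0024], [0.001, 0.0007, 0.0024], [0.001, 0.0007, 0.0024], [0.001, 0.0007, 0.0024], [0.001, 0.0007, 0.0024]]
```

View pics/top5.png

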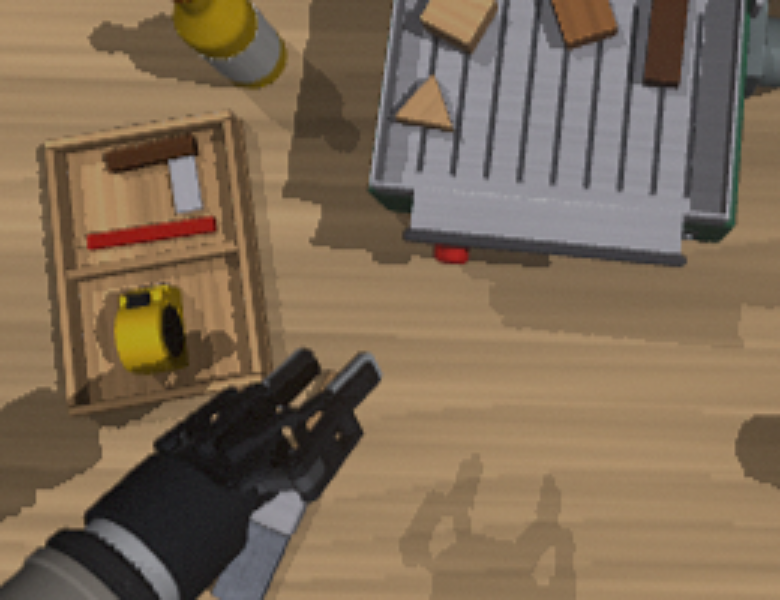

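Call:
{"op": "apply_moves", "data": {
  "dp": [
    [0.06, -0.04, 0.12],
    [0.06, -0.04, 0.17],
    [0.055, -0.04, 0.17],
    [0.055, -0.04, 0.17],
    [0.055, -0.04, 0.17],
    [0.055, -0.035, 0.17],
    [0, 0, 0]
  ],
  "twist": [
    [0.001, 0.0005, 0.0025],
    [0.001, 0.0005, 0.0025],
    [0.001, 0.0005, 0.0025],
    [0.001, 0.0005, 0.0025],
    [0.001, 0.0005, 0.0025],
    [0.001, 0.0005, 0.0025],
    [0, 0, 0]
  ],
  "jaw": [100, 100, 100, 100, 100, 100, 100]
}}

```text
clock: 12.95
tcp_pos: [0.3977, 0.1927, 0.2169]
orientation: [1.478, 1.677, 0.094]
contact_force: [0.1, -1.1, 0.6]
grip_width: 0.0519
```

Run:
```python
from k1 import *
x,c=fit();print(x.round(3),c);np.save("par.npy",x)
G=p+R.apply([0,0,.155]);v=G-C;print("grasp pt station",v@xs,v@ys,G[2])
T=PK-.0*z
qq,e,w=track(q,T,RK);print(qq.round(2),e,w)
show(p,R,T,Ro.from_matrix(RK),5)
f=r.grab_frame("top");np.savez("pics/top6.npz",**f); c=cv2.cvtColor(f["color"],cv2.COLOR_RGB2BGR)
cv2.imwrite(f"pics/top6.png",cv2.resize(c[180:300,120:270],None,fx=5,fy=5))
```

```text
[0.39770635 0.1927228  0.21689857] [-0.337  0.573 -0.635  2.316  1.486  1.243 -0.427] [ 0.1 -1.1  0.6] 0.05192553381156763
[-9.300e-02  2.820e-01  5.630e-01 -1.700e-02  4.910e-01  1.510e-01
  2.200e-02 -3.000e-03  3.055e+00] 0.025467193928403877
grasp pt station -0.1832722334795275 0.10269037950572103 0.12146974575152895
[-0.29  0.67 -0.57  2.35  1.72  1.2  -0.55] 8.037717997314269e-10 0.0
step mm 10.856085948313513 deg/row 0.3723868955803896
[[-0.006, -0.013, 0.089], [-0.006, -0.013, 0.089], [-0.006, -0.013, 0.089], [-0.006, -0.013, 0.089], [-0.005, -0.013, 0.089]]
[[-0.0001, 0.0001, -0.0031], [-0.0001, 0.0001, -0.0031], [-0.0001, 0.0001, -0.0031], [-0.0001, 0.0001, -0.0031], [-0.0001, 0.0001, -0.0031]]
```

View pics/top6.png

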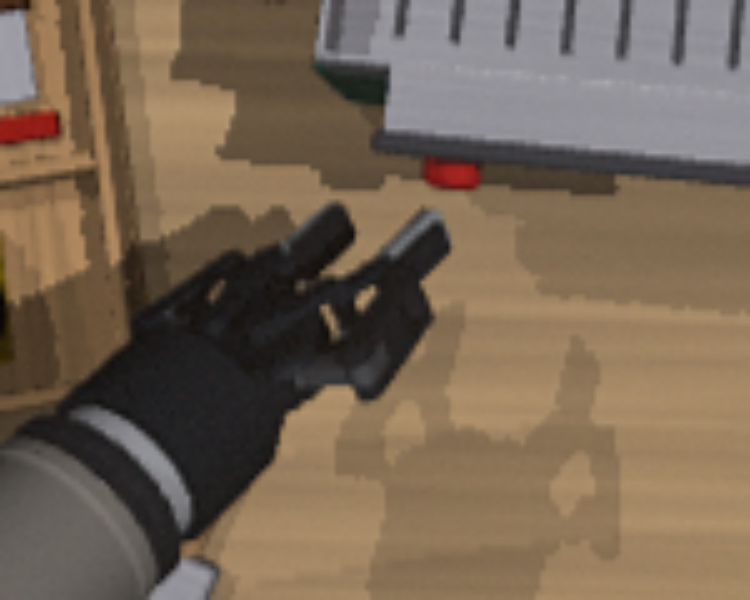

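Call:
{"op": "apply_moves", "data": {
  "dp": [
    [-0.01, -0.015, 0.09],
    [-0.005, -0.015, 0.09],
    [-0.005, -0.01, 0.09],
    [-0.005, -0.01, 0.08],
    [0, 0, 0]
  ],
  "twist": [
    [0, 0, -0.003],
    [0, 0, -0.003],
    [0, 0, -0.003],
    [0, 0, -0.003],
    [0, 0, 0]
  ],
  "jaw": [100, 100, 100, 100, 100]
}}

```text
clock: 13.5
tcp_pos: [0.4215, 0.1688, 0.1914]
orientation: [1.456, 1.693, 0.087]
contact_force: [-0.4, -0.4, 0.4]
grip_width: 0.0515
```

Run:
```python
from k1 import *
G=p+R.apply([0,0,.155]);v=G-C;print("grasp pt station",v@xs,v@ys,G[2])
T=PK
show(p,R,T,Ro.from_matrix(RK),2)
f=r.grab_frame("top");np.savez("pics/top7.npz",**f); c=cv2.cvtColor(f["color"],cv2.COLOR_RGB2BGR)
cv2.imwrite(f"pics/top7.png",cv2.resize(c[180:300,120:270],None,fx=5,fy=5))
```

```text
[0.42151084 0.16882923 0.19135562] [-0.296  0.629 -0.584  2.314  1.597  1.216 -0.439] [-0.4 -0.4  0.4] 0.0515304973658588
grasp pt station -0.1571660976741269 0.08111043621696519 0.09624111644445615
step mm 6.216938773291248 deg/row 0.29221909588526207
[[0.003, -0.018, 0.048], [0.003, -0.018, 0.048]]
[[0.0008, 0.0, -0.0023], [0.0008, 0.0, -0.0023]]
```

View pics/top7.png

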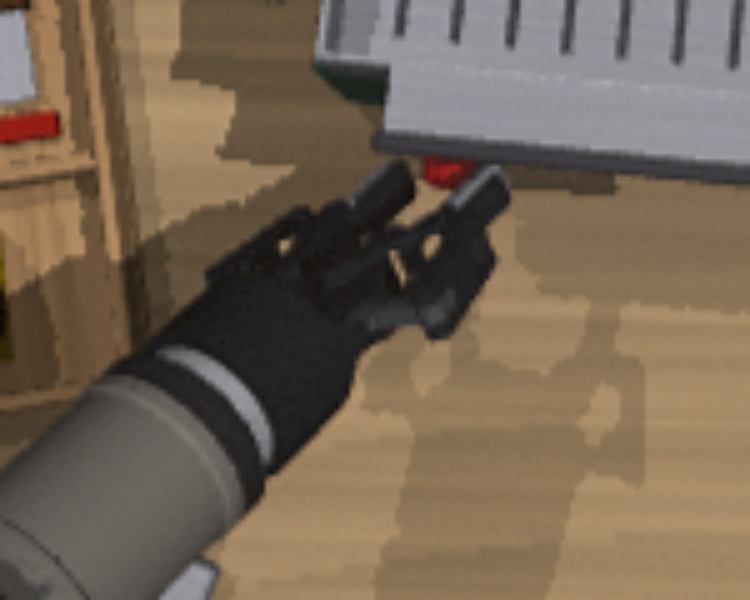

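Call:
{"op": "apply_moves", "data": {
  "dp": [
    [0, -0.02, 0.06],
    [0, -0.02, 0.05],
    [0, 0, 0]
  ],
  "twist": [
    [0, 0, -0.002],
    [0, 0, -0.002],
    [0, 0, 0]
  ],
  "jaw": [100, 100, 100]
}}

```text
clock: 13.85
tcp_pos: [0.4262, 0.1615, 0.1803]
orientation: [1.447, 1.7, 0.084]
contact_force: [-0.9, -0.0, -0.2]
grip_width: 0.052
```

Run:
```python
from k1 import *
G=p+R.apply([0,0,.155]);v=G-C;print("grasp pt station",v@xs,v@ys,G[2])
T=PK
show(p,R,T,Ro.from_matrix(RK),1)
```

```text
[0.42623571 0.16148325 0.18027597] [-0.287  0.654 -0.569  2.316  1.635  1.211 -0.451] [-0.9 -0.  -0.2] 0.05202638046960997
grasp pt station -0.15177922240956596 0.07438474169289147 0.08513149456607096
step mm 1.7001653493791513 deg/row 0.2778200856669654
[[0.002, 0.004, -0.013]]
[[0.0022, -0.0006, -0.0004]]
```

Call:
{"op": "apply_moves", "data": {
  "dp": [
    [0, 0, 0],
    [0, 0, 0],
    [0, 0, 0],
    [0, 0, 0],
    [0, 0, 0]
  ],
  "twist": [
    [0, 0, 0],
    [0, 0, 0],
    [0, 0, 0],
    [0, 0, 0],
    [0, 0, 0]
  ],
  "jaw": [160, 255, 255, 255, 255],
  "grip_force": 50
}}

```text
clock: 14.35
tcp_pos: [0.4259, 0.1617, 0.1803]
orientation: [1.447, 1.701, 0.084]
contact_force: [1.0, -0.4, -1.4]
grip_width: 0.0256
```

Run:
```python
from k1 import *
G=p+R.apply([0,0,.155]);v=G-C;print("grasp pt station",v@xs,v@ys,G[2])
show(p,R,p-.025*xs,R,4)
f=r.grab_frame("top");np.savez("pics/top8.npz",**f); c=cv2.cvtColor(f["color"],cv2.COLOR_RGB2BGR)
cv2.imwrite(f"pics/top8.png",cv2.resize(c[180:300,120:270],None,fx=5,fy=5))
```

```text
[0.42594233 0.16167463 0.18025348] [-0.288  0.654 -0.569  2.316  1.634  1.211 -0.451] [ 1.  -0.4 -1.4] 0.025632931101655782
grasp pt station -0.15210871764652678 0.07459097700897173 0.08505903172648928
step mm 6.25 deg/row 0.0
[[0.0, -0.039, -0.035], [0.0, -0.039, -0.035], [0.0, -0.039, -0.035], [0.0, -0.039, -0.035]]
[[0.0, 0.0, 0.0], [0.0, 0.0, 0.0], [0.0, 0.0, 0.0], [0.0, 0.0, 0.0]]
```

View pics/top8.png

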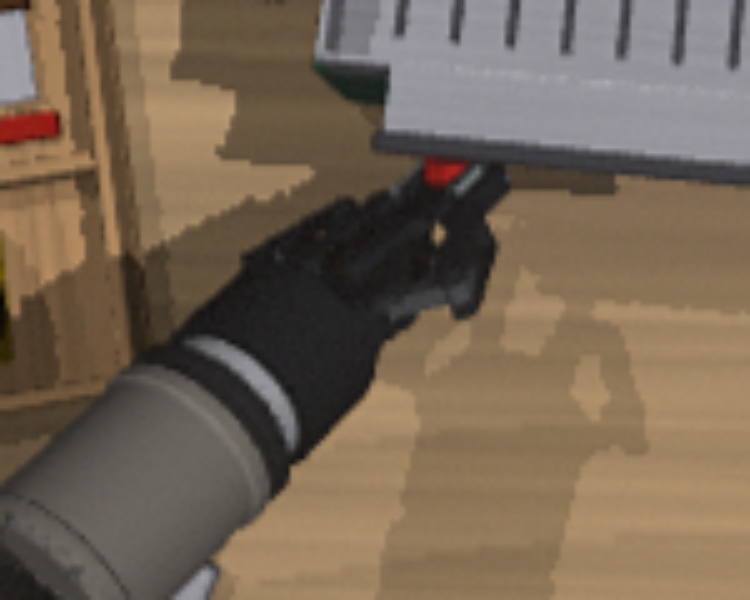

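Call:
{"op": "apply_moves", "data": {
  "dp": [
    [0, -0.04, -0.035],
    [0, -0.04, -0.035],
    [0, -0.04, -0.035],
    [0, -0.04, -0.035],
    [0, 0, 0]
  ],
  "twist": [
    [0, 0, 0],
    [0, 0, 0],
    [0, 0, 0],
    [0, 0, 0],
    [0, 0, 0]
  ],
  "jaw": [255, 255, 255, 255, 255]
}}

```text
clock: 14.9
tcp_pos: [0.401, 0.1634, 0.18]
orientation: [1.448, 1.698, 0.086]
contact_force: [-6.6, 0.9, 4.0]
grip_width: 0.0258
```

```bash
cat > k2.py <<'E'
from k1 import *
G=p+R.apply([0,0,.155]);v=G-C;print("grasp pt station",v@xs,v@ys,G[2])
f=r.grab_frame("top"); c=cv2.cvtColor(f["color"],cv2.COLOR_RGB2BGR)
import sys
cv2.imwrite(f"pics/{sys.argv[1]}.png",cv2.resize(c[180:300,120:270],None,fx=5,fy=5))
hsv=cv2.cvtColor(f["color"],cv2.COLOR_RGB2HSV);m=(hsv[...,0]<6)&(hsv[...,1]>150);m[:,:190]=0;m[:200]=0;m[235:]=0;m[:,240:]=0
V,U=np.where(m);print("red",len(V),U.mean(),V.min(),V.max())
t=ray(f,U.mean(),V.max()+.5,.086)-C;print("knob front bottom edge in station:",t@xs,t@ys)
E
python3 k2.py top9
```

```text
[0.40103939 0.16344855 0.17996943] [-0.313  0.65  -0.592  2.357  1.61   1.235 -0.502] [-6.6  0.9  4. ] 0.025846935148398347
grasp pt station -0.17690469743863604 0.07449915366646866 0.08495668768054615
red 88 208.13636363636363 218 227
knob front bottom edge in station: -0.17745839757003293 0.07683840572373392
```

View pics/top9.png

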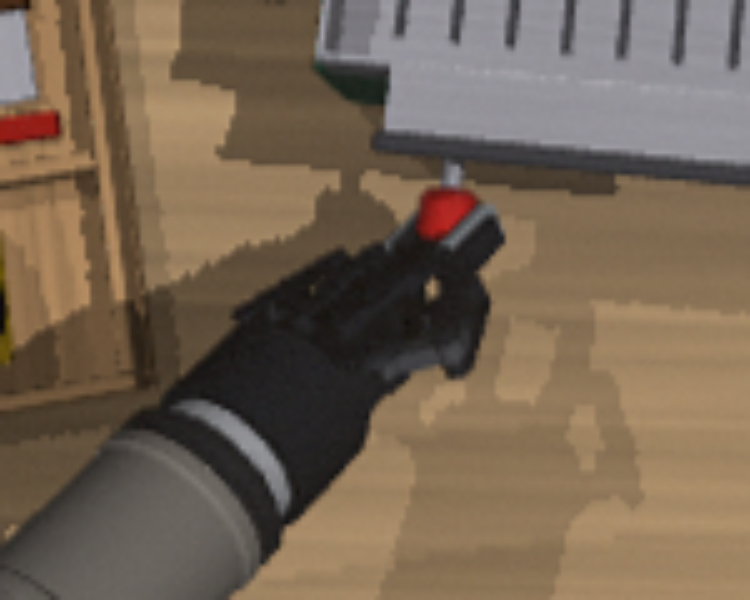

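Call:
{"op": "apply_moves", "data": {
  "dp": [
    [0, 0, 0],
    [0, 0, 0],
    [0, 0, 0],
    [0, 0, -0.1],
    [0, 0, -0.2],
    [0, 0, -0.2],
    [0, 0, 0]
  ],
  "twist": [
    [0, 0, 0],
    [0, 0, 0],
    [0, 0, 0],
    [0, 0, 0],
    [0, 0, 0],
    [0, 0, 0],
    [0, 0, 0]
  ],
  "jaw": [150, 100, 100, 100, 100, 100, 100]
}}

```text
clock: 15.65
tcp_pos: [0.3622, 0.1924, 0.2179]
orientation: [1.45, 1.697, 0.086]
contact_force: [0.3, -0.1, 0.8]
grip_width: 0.0518
```

```bash
python3 k2.py top10
```

```text
[0.36218882 0.19240348 0.21787451] [-0.373  0.558 -0.672  2.373  1.449  1.269 -0.465] [ 0.3 -0.1  0.8] 0.05182072488784729
grasp pt station -0.21787684900316245 0.10040247176810457 0.12283468670906073
red 107 209.0467289719626 218 228
knob front bottom edge in station: -0.17957454054591598 0.07442397282957218
```

View pics/top10.png

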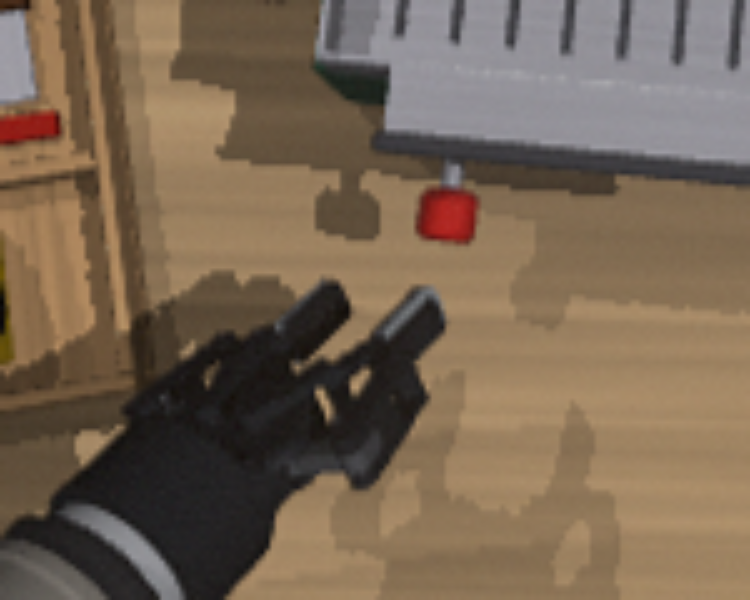

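```bash
cat > k3.py <<'E'
from k1 import *
H=np.array([.093,.112]);v0=np.array([-.233,.030])
def bar(al):
    c,s=np.cos(al),np.sin(al); x=v0[0]*c+v0[1]*s; zz=-v0[0]*s+v0[1]*c   # rotate so front goes up
    return H+[x,zz]
def pose(al,yl=-.02,az=-30,T0=60,T1=30,off=.016,reach=.153):
    T=T0+(T1-T0)*al/.95
    dz=d(T,az);Rm=ori(dz,ys);b=bar(al)
    A=st(b[0],yl,b[1])-off*Rm[:,1]
    return A-reach*dz,Rm
E
python3 - <<'E'
from k3 import *
P0,R0=pose(0)
low=P0-np.array([0,0,.015]);z0=R0[:,2]
pre=low-.07*z0
up=pre+np.array([0,0,.05])
print(bar(.95),up,pre,low)
qq=q
for nm,T,RR in(("lift",p+np.array([0,0,.05]),R.as_matrix()),("up",up,R0),("pre",pre,R0),("low",low,R0)):
    qq,e,w=track(qq,T,RR,8);print(nm,qq.round(2),e,w)
for al in(0,.3,.6,.9):
    T,RR=pose(al);qq,e,w=track(qq,T,RR,6);print(al,T.round(3),qq.round(2),e,w)
show(p,R,p+np.array([0,0,.05]),R,2)
show(p+np.array([0,0,.05]),R,up,Ro.from_matrix(R0),9)
E
```

```text
[0.36282123 0.19154743 0.21727078] [-0.372  0.56  -0.67   2.373  1.451  1.269 -0.465] [ 1.1 -0.   0.3] 0.05249223355235663
[-0.01812969  0.31897631] [0.36150516 0.10404899 0.2751872 ] [0.36150516 0.10404899 0.2251872 ] [0.4115847  0.06988704 0.1901872 ]
lift [-0.33  0.43 -0.71  2.38  1.44  1.2  -0.4 ] 9.53798531933405e-10 1.2074182697257333e-06
up [-1.75  0.84  1.32  2.43  1.03  0.18 -0.49] 0.01829654401835517 5.822670598847833
pre [-1.66  0.94  1.16  2.43  1.28  0.18 -0.87] 0.024581514818063623 7.901205330603121
low [-0.5   0.6  -0.12  2.43  1.88  1.05 -1.18] 0.01978663188773122 4.152494001253999
0 [0.412 0.07  0.205] [-0.51  0.55 -0.11  2.43  1.85  1.03 -1.14] 0.01956144737437159 4.145155754838185
0.3 [0.441 0.06  0.295] [-0.43  0.28 -0.08  2.39  1.69  0.74 -0.67] 7.367095329276618e-09 2.9575586669421963e-06
0.6 [0.492 0.048 0.374] [-0.3   0.17 -0.09  2.18  1.14  0.62  0.09] 1.0224820892768754e-08 6.613302226726415e-06
0.9 [0.561 0.032 0.436] [-0.13  0.19 -0.17  1.93  0.66  0.72  0.71] 4.8487238001271655e-09 2.9575586669421963e-06
step mm 24.999999999999993 deg/row 0.0
[[-0.117, 0.116, -0.128], [-0.117, 0.116, -0.128]]
[[0.0, 0.0, 0.0], [0.0, 0.0, 0.0]]
step mm 9.76285414599439 deg/row 3.2219273734831453
[[-0.071, -0.023, 0.032], [-0.072, -0.019, 0.033], [-0.073, -0.016, 0.033], [-0.073, -0.012, 0.033], [-0.074, -0.009, 0.033], [-0.074, -0.005, 0.033], [-0.074, -0.002, 0.034], [-0.074, 0.002, 0.034], [-0.073, 0.005, 0.035]]
[[-0.007, -0.0025, 0.0258], [-0.007, -0.0025, 0.0258], [-0.007, -0.0025, 0.0258], [-0.007, -0.0025, 0.0258], [-0.007, -0.0025, 0.0258], [-0.007, -0.0025, 0.0258], [-0.007, -0.0025, 0.0258], [-0.007, -0.0025, 0.0258], [-0.007, -0.0025, 0.0258]]
```

```bash
cat > scan.py <<'E'
from k3 import *
def kclear(P,Rm):
    # min distance of gripper body box (half .043,.043, from -? to TCP..grasp-.054) and fingers (half .016,.011) to knob points
    pts=np.array([st(x,.075+.014*np.cos(a),.086+.014*np.sin(a)) for x in(-.177,-.165,-.153) for a in np.arange(0,6.3,.5)])
    L=(pts-P)@Rm
    def bd(h,z0,z1):
        q=np.maximum(np.abs(L)-np.array([h[0],h[1],0]),0);q[:,2]=np.maximum(np.maximum(z0-L[:,2],L[:,2]-z1),0);return np.linalg.norm(q,axis=1).min()
    return min(bd((.045,.045),-.05,.101),bd((.030,.013),.101,.14),bd((.016,.012),.14,.173))
if __name__=="__main__":
  for yl in(-.07,-.04,-.02,.0,.02):
   for az in(-40,-50,-60,-75):
    for T0 in(50,60,70):
      kw=dict(yl=yl,az=az,T0=T0)
      P0,R0=pose(0,**kw);low=P0-np.array([0,0,.015])
      q1,e1,w1=track(q,low,R0,10)
      if e1>.001 or w1>.5: continue
      pre=low-.06*R0[:,2]; q2,e2,w2=track(q1,pre,R0,5)
      m=min(np.minimum(q1-lo,hi-q1).min(),np.minimum(q2-lo,hi-q2).min())
      qq=q1;es=[]
      for al in(.3,.6,.9):
        T,RR=pose(al,**kw);qq,e,w=track(qq,T,RR,6);es.append(e)
      print(yl,az,T0,f"pre {e2*1000:.0f} end {max(es)*1000:.1f} marg {m:.2f} kclear {kclear(low,R0)*1000:.0f} {kclear(low-.03*R0[:,2],R0)*1000:.0f} {kclear(pre,R0)*1000:.0f}",q1.round(2))
E
python3 scan.py
```

```text
[0.36282123 0.19154743 0.21727078] [-0.372  0.56  -0.67   2.373  1.451  1.269 -0.465] [ 1.1 -0.   0.3] 0.05249223355235663
-0.07 -40 50 pre 3 end 0.0 marg 0.01 kclear 71 73 84 [-0.39  0.48 -0.07  2.43  1.81  0.82 -0.85]
-0.07 -50 50 pre 0 end 0.0 marg 0.09 kclear 65 66 74 [-0.06  0.54 -0.51  2.34  1.59  1.09 -0.6 ]
-0.07 -50 60 pre 0 end 0.0 marg 0.07 kclear 51 51 55 [-0.17  0.65 -0.46  2.36  1.67  1.29 -0.88]
-0.07 -50 70 pre 0 end 0.0 marg 0.08 kclear 36 36 37 [-0.27  0.77 -0.4   2.36  1.71  1.49 -1.17]
-0.07 -60 50 pre 0 end 0.0 marg 0.19 kclear 61 61 67 [-0.08  0.57 -0.51  2.25  1.42  1.16 -0.4 ]
-0.07 -60 60 pre 0 end 0.0 marg 0.18 kclear 44 44 45 [-0.2   0.67 -0.45  2.26  1.49  1.34 -0.68]
-0.07 -60 70 pre 0 end 0.0 marg 0.19 kclear 24 24 24 [-0.29  0.78 -0.39  2.25  1.52  1.5  -0.98]
-0.07 -75 50 pre 0 end 0.0 marg 0.32 kclear 60 60 64 [-0.08  0.62 -0.52  2.12  1.21  1.29 -0.08]
-0.07 -75 60 pre 0 end 0.0 marg 0.33 kclear 40 40 40 [-0.19  0.71 -0.45  2.11  1.26  1.43 -0.28]
-0.07 -75 70 pre 0 end 0.0 marg 0.29 kclear 15 15 15 [-0.29  0.8  -0.38  2.09  1.29  1.56 -0.55]
-0.04 -
[... 3879 characters left out ...]
 0.69 -0.51  2.25  1.51  1.37 -0.85]
0.02 -50 70 pre 0 end 0.0 marg 0.20 kclear 0 7 15 [-0.41  0.79 -0.45  2.24  1.55  1.54 -1.12]
0.02 -60 50 pre 0 end 0.0 marg 0.29 kclear 16 24 32 [-0.21  0.63 -0.56  2.15  1.3   1.28 -0.41]
0.02 -60 60 pre 0 end 0.0 marg 0.29 kclear 3 13 23 [-0.33  0.71 -0.5   2.15  1.35  1.43 -0.66]
0.02 -60 70 pre 0 end 0.0 marg 0.29 kclear 0 7 14 [-0.42  0.81 -0.43  2.13  1.39  1.57 -0.93]
0.02 -75 50 pre 0 end 0.0 marg 0.42 kclear 18 26 36 [-0.2   0.68 -0.57  2.02  1.12  1.4  -0.11]
0.02 -75 60 pre 0 end 0.0 marg 0.31 kclear 6 14 26 [-0.3   0.76 -0.5   2.    1.16  1.53 -0.29]
0.02 -75 70 pre 0 end 0.0 marg 0.20 kclear 0 7 15 [-0.4   0.84 -0.43  1.97  1.19  1.65 -0.53]
```

```bash
cat > cfg.py <<'E'
from scan import *
kw=dict(yl=-.07,az=-55,T0=65,T1=45)
def go(al,dz=0,back=0):
    P,Rm=pose(al,**kw); return P+np.array([0,0,dz])-back*Rm[:,2],Rm
E
python3 - <<'E'
from cfg import *
pre,R0=go(0,-.015,.07);low,_=go(0,-.015)
wps=[(p+np.array([0,0,.06]),R.as_matrix()),(pre+np.array([0,0,.05]),R0),(pre,R0),(low,R0)]
qq=q;pp,RR=p,R
for T,Rm in wps:
    S=Slerp([0,1],Ro.concatenate([RR,Ro.from_matrix(Rm)])) if 0 else None
    w_=(RR.inv()*Ro.from_matrix(Rm)).as_rotvec()
    cl=[kclear(pp+(T-pp)*t,(RR*Ro.from_rotvec(w_*t)).as_matrix()) for t in np.linspace(0,1,9)]
    qq,e,w=track(qq,T,Rm,8);print(T.round(3),qq.round(2),e,w,(np.array(cl)*1000).round(),"margin",np.minimum(qq-lo,hi-qq).min())
    pp,RR=T,Ro.from_matrix(Rm)
for al in(0,.3,.6,.9):
    T,Rm=go(al);qq,e,w=track(qq,T,Rm,8);print(al,T.round(3),qq.round(2),e)
show(p,R,wps[0][0],R,3)
show(wps[0][0],R,wps[1][0],Ro.from_matrix(R0),10)
E
```

```text
[0.36282123 0.19154743 0.21727078] [-0.372  0.56  -0.67   2.373  1.451  1.269 -0.465] [ 1.1 -0.   0.3] 0.05249223355235663
[0.363 0.192 0.277] [-0.32  0.4  -0.71  2.37  1.42  1.2  -0.37] 1.2607240018404233e-09 0.0 [31. 36. 40. 45. 49. 54. 59. 65. 71.] margin 0.06532270594892253
[0.413 0.119 0.259] [-0.31  0.53 -0.53  2.3   1.38  1.45 -0.78] 1.6638076058217577e-09 0.0 [71. 65. 64. 67. 72. 79. 82. 78. 75.] margin 0.14000658188104964
[0.413 0.119 0.209] [-0.33  0.65 -0.5   2.31  1.44  1.46 -0.91] 8.907873251183433e-10 0.0 [75. 70. 65. 61. 56. 53. 49. 45. 42.] margin 0.13373610088109267
[0.445 0.065 0.179] [-0.24  0.71 -0.43  2.31  1.6   1.4  -0.93] 8.824423380297093e-10 0.0 [42. 40. 39. 39. 39. 39. 39. 39. 39.] margin 0.13143370002697097
0 [0.445 0.065 0.194] [-0.23  0.68 -0.43  2.31  1.58  1.4  -0.9 ] 2.481070672344628e-10
0.3 [0.467 0.057 0.278] [-0.13  0.46 -0.49  2.26  1.46  1.25 -0.51] 2.3989510875044143e-09
0.6 [0.509 0.046 0.352] [-0.02  0.34 -0.51  2.13  1.3   1.14 -0.12] 2.0919101311427356e-09
0.9 [0.568 0.032 0.411] [ 0.07  0.32 -0.54  1.95  1.14  1.1   0.23] 1.7612151829357656e-09
step mm 20.0 deg/row 0.0
[[-0.093, 0.093, -0.102], [-0.093, 0.093, -0.102], [-0.093, 0.093, -0.102]]
[[0.0, 0.0, 0.0], [0.0, 0.0, 0.0], [0.0, 0.0, 0.0]]
step mm 8.987259446386414 deg/row 3.498612296325501
[[-0.038, 0.004, 0.064], [-0.036, 0.006, 0.066], [-0.033, 0.008, 0.067], [-0.029, 0.01, 0.068], [-0.026, 0.011, 0.069], [-0.023, 0.013, 0.07], [-0.019, 0.014, 0.071], [-0.016, 0.015, 0.072], [-0.012, 0.016, 0.072], [-0.008, 0.017, 0.073]]
[[0.0019, -0.0196, 0.0215], [0.0019, -0.0196, 0.0215], [0.0019, -0.0196, 0.0215], [0.0019, -0.0196, 0.0215], [0.0019, -0.0196, 0.0215], [0.0019, -0.0196, 0.0215], [0.0019, -0.0196, 0.0215], [0.0019, -0.0196, 0.0215], [0.0019, -0.0196, 0.0215], [0.0019, -0.0196, 0.0215]]
```

Call:
{"op": "apply_moves", "data": {
  "dp": [
    [-0.095, 0.095, -0.1],
    [-0.095, 0.095, -0.1],
    [-0.095, 0.095, -0.1],
    [-0.04, 0.005, 0.065],
    [-0.035, 0.005, 0.065],
    [-0.035, 0.01, 0.065],
    [-0.03, 0.01, 0.07],
    [-0.025, 0.01, 0.07],
    [-0.025, 0.015, 0.07],
    [-0.02, 0.015, 0.07],
    [-0.015, 0.015, 0.07],
    [-0.01, 0.015, 0.07],
    [-0.01, 0.015, 0.07],
    [0, 0, 0]
  ],
  "twist": [
    [0, 0, 0],
    [0, 0, 0],
    [0, 0, 0],
    [0.002, -0.02, 0.0215],
    [0.002, -0.02, 0.0215],
    [0.002, -0.02, 0.0215],
    [0.002, -0.02, 0.0215],
    [0.002, -0.02, 0.0215],
    [0.002, -0.02, 0.0215],
    [0.002, -0.02, 0.0215],
    [0.002, -0.02, 0.0215],
    [0.002, -0.02, 0.0215],
    [0.002, -0.02, 0.0215],
    [0, 0, 0]
  ],
  "jaw": [100, 100, 150, 200, 255, 255, 255, 255, 255, 255, 255, 255, 255, 255]
}}

```text
clock: 17.1
tcp_pos: [0.4219, 0.1042, 0.2558]
orientation: [1.727, 0.984, -0.031]
contact_force: [0.4, 0.3, 0.1]
grip_width: 0.0002
```

Run:
```python
from cfg import *
x,c=fit();np.save("par.npy",x);print(c)
pre,R0=go(0,-.015,.07)
print("target",pre);show(p,R,pre,Ro.from_matrix(R0),5)
```

```text
[0.42186511 0.10422433 0.25581935] [-0.291  0.545 -0.505  2.273  1.303  1.494 -0.717] [0.4 0.3 0.1] 0.00022557081786090167
0.07766110189242527
target [0.41289678 0.11923268 0.20882898]
step mm 10.027514633093334 deg/row 0.538531336135605
[[0.042, -0.072, 0.005], [0.042, -0.072, 0.005], [0.042, -0.072, 0.006], [0.043, -0.072, 0.006], [0.043, -0.072, 0.006]]
[[-0.0003, 0.0041, -0.0018], [-0.0003, 0.0041, -0.0018], [-0.0003, 0.0041, -0.0018], [-0.0003, 0.0041, -0.0018], [-0.0003, 0.0041, -0.0018]]
```

Call:
{"op": "apply_moves", "data": {
  "dp": [
    [0.045, -0.075, 0.005],
    [0.045, -0.075, 0.005],
    [0.045, -0.07, 0.005],
    [0.045, -0.07, 0.005],
    [0.045, -0.07, 0.005],
    [0, 0, 0]
  ],
  "twist": [
    [0, 0.004, -0.002],
    [0, 0.004, -0.002],
    [0, 0.004, -0.002],
    [0, 0.004, -0.002],
    [0, 0.004, -0.002],
    [0, 0, 0]
  ],
  "jaw": [255, 255, 255, 255, 255, 255]
}}

```text
clock: 17.7
tcp_pos: [0.4123, 0.1224, 0.2027]
orientation: [1.722, 1.045, -0.007]
contact_force: [0.0, 0.3, 0.6]
grip_width: -0.0002
```

Run:
```python
from cfg import *
low,R0=go(0,-.015)
print("target",low);show(p,R,low,Ro.from_matrix(R0),6)
f=r.grab_frame("top"); c=cv2.cvtColor(f["color"],cv2.COLOR_RGB2BGR)
cv2.imwrite(f"pics/top11.png",cv2.resize(c[150:300,150:330],None,fx=4,fy=4))
```

```text
[0.4123105  0.12241169 0.20269996] [-0.334  0.664 -0.509  2.284  1.351  1.48  -0.829] [0.  0.3 0.6] -0.0001861713708121911
target [0.44528641 0.06468232 0.1792457 ]
step mm 11.749931955391723 deg/row 0.12528367810692662
[[-0.007, 0.008, 0.097], [-0.007, 0.008, 0.097], [-0.007, 0.008, 0.097], [-0.007, 0.007, 0.097], [-0.006, 0.007, 0.097], [-0.006, 0.007, 0.097]]
[[-0.0003, -0.0006, 0.0008], [-0.0003, -0.0006, 0.0008], [-0.0003, -0.0006, 0.0008], [-0.0003, -0.0006, 0.0008], [-0.0003, -0.0006, 0.0008], [-0.0003, -0.0006, 0.0008]]
```

View pics/top11.png

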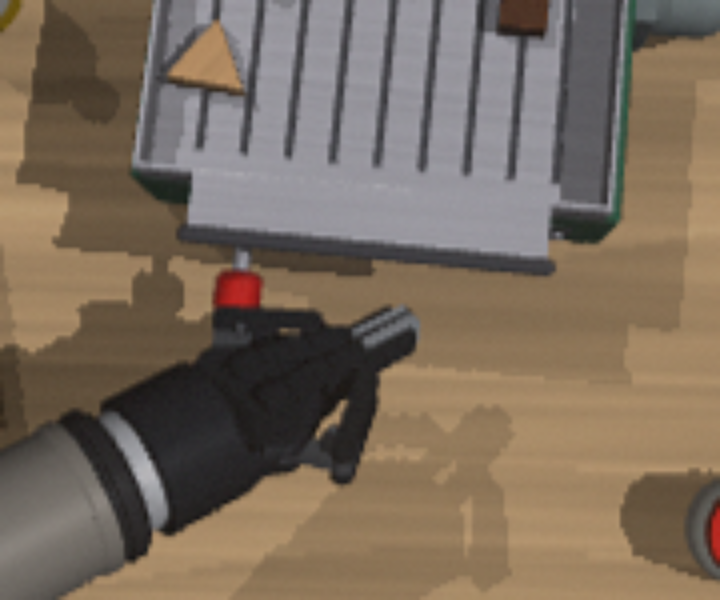

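Run:
```python
from cfg import *
low,R0=go(0,-.015)
m=p-.035*ys-np.array([0,0,.015])
show(p,R,m,R,3); show(m,R,low,Ro.from_matrix(R0),4)
```

```text
[0.41244023 0.12223281 0.20317041] [-0.334  0.663 -0.509  2.284  1.351  1.48  -0.828] [0.2 0.1 0.1] 0.00011434384820377555
step mm 12.692955176439844 deg/row 0.0
[[-0.046, -0.032, 0.09], [-0.046, -0.032, 0.09], [-0.046, -0.032, 0.09]]
[[0.0, 0.0, 0.0], [0.0, 0.0, 0.0], [0.0, 0.0, 0.0]]
step mm 10.75517200625245 deg/row 0.17012936254509392
[[0.025, 0.035, 0.079], [0.025, 0.035, 0.079], [0.025, 0.035, 0.079], [0.025, 0.034, 0.079]]
[[-0.0004, -0.0008, 0.0011], [-0.0004, -0.0008, 0.0011], [-0.0004, -0.0008, 0.0011], [-0.0004, -0.0008, 0.0011]]
```

Call:
{"op": "apply_moves", "data": {
  "dp": [
    [-0.045, -0.03, 0.09],
    [-0.045, -0.03, 0.09],
    [-0.045, -0.03, 0.09],
    [0.025, 0.035, 0.08],
    [0.025, 0.035, 0.08],
    [0.025, 0.035, 0.08],
    [0.025, 0.035, 0.08],
    [0, 0, 0]
  ],
  "twist": [
    [0, 0, 0],
    [0, 0, 0],
    [0, 0, 0],
    [0, -0.001, 0.001],
    [0, -0.001, 0.001],
    [0, -0.001, 0.001],
    [0, -0.001, 0.001],
    [0, 0, 0]
  ],
  "jaw": [255, 255, 255, 255, 255, 255, 255, 255]
}}

```text
clock: 18.55
tcp_pos: [0.4504, 0.0573, 0.1786]
orientation: [1.725, 1.025, -0.009]
contact_force: [-0.5, -0.6, 0.1]
grip_width: -0.0001
```

Run:
```python
from cfg import *
low,R0=go(0,-.015)
print(low);show(p,R,low,Ro.from_matrix(R0),1)
f=r.grab_frame("top"); c=cv2.cvtColor(f["color"],cv2.COLOR_RGB2BGR)
cv2.imwrite(f"pics/top12.png",cv2.resize(c[150:300,150:330],None,fx=4,fy=4))
```

```text
[0.45037869 0.05727518 0.1786132 ] [-0.228  0.708 -0.42   2.281  1.514  1.412 -0.836] [-0.5 -0.6  0.1] -7.331104132472091e-05
[0.44528641 0.06468232 0.1792457 ]
step mm 9.010948503223347 deg/row 0.3974518838803006
[[0.009, -0.026, -0.07]]
[[-0.0012, 0.0028, -0.0013]]
```

View pics/top12.png

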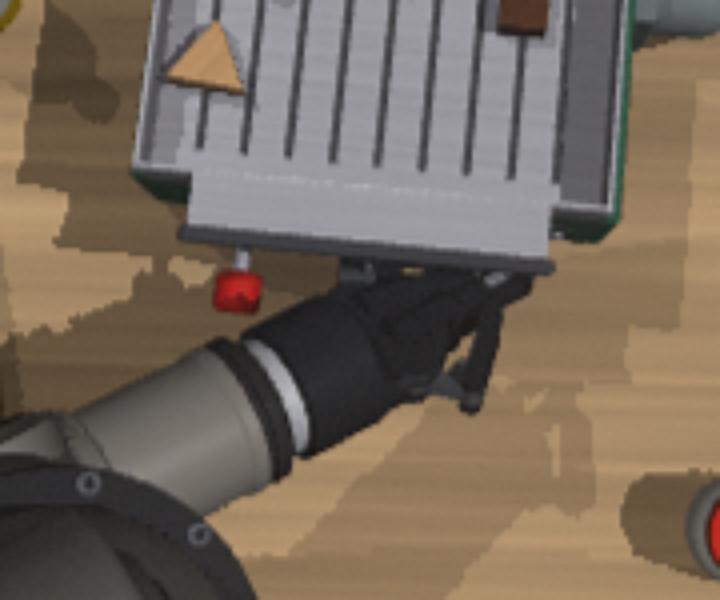

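```bash
sed -i 's/^kw=.*/kw=dict(yl=-.05,az=-45,T0=55,T1=40,reach=.157)/' cfg.py
python3 - <<'E'
from cfg import *
low,R0=go(0,-.015);mid,_=go(0,-.015,.035)
qq=q
for T in(mid,low): qq,e,w=track(qq,T,R0,8);print(T.round(3),qq.round(2),e,w)
for al in(0,.3,.6,.9):
    T,Rm=go(al);qq,e,w=track(qq,T,Rm,8);print(al,T.round(3),qq.round(2),e)
show(p,R,mid,Ro.from_matrix(R0),6);print(kclear(mid,R0),kclear(low,R0))
E
```

```text
[0.44986659 0.05772181 0.17867281] [-0.229  0.708 -0.421  2.282  1.514  1.412 -0.836] [ 0.9 -0.1  0.2] -3.546519720782793e-05
[0.414 0.085 0.226] [-0.19  0.52 -0.54  2.39  1.57  1.2  -0.77] 1.3528511038271685e-09 0.0
[0.433 0.063 0.206] [-0.15  0.57 -0.5   2.38  1.66  1.18 -0.8 ] 6.136805209799674e-10 0.0
0 [0.433 0.063 0.221] [-0.14  0.54 -0.51  2.38  1.64  1.17 -0.76] 3.721027035663645e-10
0.3 [0.456 0.056 0.3  ] [-0.04  0.35 -0.54  2.29  1.45  1.02 -0.38] 2.9849925778565293e-09
0.6 [0.499 0.046 0.369] [ 0.06  0.25 -0.55  2.14  1.23  0.95  0.01] 2.603136825392278e-09
0.9 [0.558 0.035 0.424] [ 0.14  0.26 -0.56  1.96  1.05  0.95  0.34] 1.8659734266699922e-09
step mm 10.85564047640541 deg/row 2.3310907318249114
[[-0.039, 0.017, -0.08], [-0.036, 0.016, -0.081], [-0.033, 0.015, -0.083], [-0.03, 0.013, -0.084], [-0.027, 0.012, -0.085], [-0.024, 0.011, -0.087]]
[[0.0056, 0.0178, -0.0054], [0.0056, 0.0178, -0.0054], [0.0056, 0.0178, -0.0054], [0.0056, 0.0178, -0.0054], [0.0056, 0.0178, -0.0054], [0.0056, 0.0178, -0.0054]]
0.05098991748999387 0.04581965045928618
```

Run:
```python
from cfg import *
low,R0=go(0,-.015);mid,_=go(0,-.015,.035)
a=p-.04*xs; show(p,R,a,R,3); show(a,R,mid,Ro.from_matrix(R0),5)
qq,e,w=track(q,a,R.as_matrix(),4);print(qq.round(2),e)
```

```text
[0.44986659 0.05772181 0.17867281] [-0.229  0.708 -0.421  2.282  1.514  1.412 -0.836] [ 0.9 -0.1  0.2] -3.546519720782793e-05
step mm 13.333333333333343 deg/row 0.0
[[-0.064, -0.07, -0.057], [-0.064, -0.07, -0.057], [-0.064, -0.07, -0.057]]
[[0.0, 0.0, 0.0], [0.0, 0.0, 0.0], [0.0, 0.0, 0.0]]
step mm 10.598004700858334 deg/row 2.8051524022769243
[[-0.008, 0.063, -0.061], [-0.006, 0.062, -0.063], [-0.004, 0.061, -0.064], [-0.002, 0.06, -0.065], [0.0, 0.059, -0.066]]
[[0.0068, 0.0214, -0.0065], [0.0068, 0.0214, -0.0065], [0.0068, 0.0214, -0.0065], [0.0068, 0.0214, -0.0065], [0.0068, 0.0214, -0.0065]]
[-0.26  0.7  -0.44  2.38  1.55  1.41 -0.97] 1.4872418850207008e-09
```

Call:
{"op": "apply_moves", "data": {
  "dp": [
    [-0.065, -0.07, -0.055],
    [-0.065, -0.07, -0.055],
    [-0.065, -0.07, -0.055],
    [-0.01, 0.065, -0.06],
    [-0.005, 0.06, -0.065],
    [-0.005, 0.06, -0.065],
    [0, 0.06, -0.065],
    [0, 0.06, -0.065],
    [0, 0, 0]
  ],
  "twist": [
    [0, 0, 0],
    [0, 0, 0],
    [0, 0, 0],
    [0.007, 0.0215, -0.0065],
    [0.007, 0.0215, -0.0065],
    [0.007, 0.0215, -0.0065],
    [0.007, 0.0215, -0.0065],
    [0.007, 0.0215, -0.0065],
    [0, 0, 0]
  ],
  "jaw": [255, 255, 255, 255, 255, 255, 255, 255, 255]
}}

```text
clock: 19.5
tcp_pos: [0.4013, 0.0874, 0.2262]
orientation: [1.78, 1.288, 0.11]
contact_force: [0.7, 0.9, -0.1]
grip_width: -0.0001
```

Run:
```python
from cfg import *
low,R0=go(0,-.015)
print(low);show(p,R,low,Ro.from_matrix(R0),4)
f=r.grab_frame("top"); c=cv2.cvtColor(f["color"],cv2.COLOR_RGB2BGR)
cv2.imwrite(f"pics/top13.png",cv2.resize(c[150:300,150:330],None,fx=4,fy=4))
```

```text
[0.40125336 0.08737258 0.22618025] [-0.194  0.514 -0.566  2.393  1.479  1.225 -0.711] [ 0.7  0.9 -0.1] -0.00012516635980184995
[0.43255439 0.06298317 0.20568246]
step mm 11.165676421000283 deg/row 0.33320264104595565
[[0.007, 0.019, 0.091], [0.007, 0.019, 0.091], [0.008, 0.018, 0.091], [0.008, 0.018, 0.091]]
[[-0.0007, -0.0019, 0.0019], [-0.0007, -0.0019, 0.0019], [-0.0007, -0.0019, 0.0019], [-0.0007, -0.0019, 0.0019]]
```

View pics/top13.png

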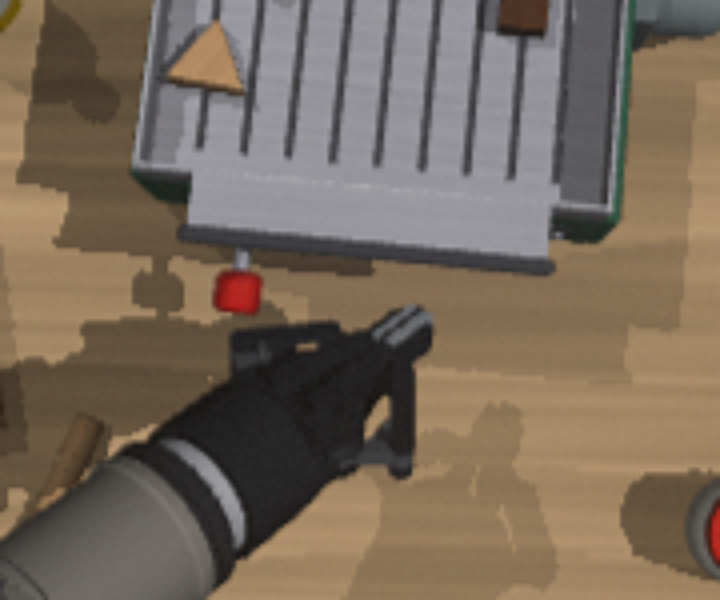

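Call:
{"op": "apply_moves", "data": {
  "dp": [
    [0.005, 0.02, 0.09],
    [0.005, 0.02, 0.09],
    [0.01, 0.02, 0.09],
    [0.01, 0.02, 0.09],
    [0, 0, 0]
  ],
  "twist": [
    [-0.001, -0.002, 0.002],
    [-0.001, -0.002, 0.002],
    [-0.001, -0.002, 0.002],
    [-0.001, -0.002, 0.002],
    [0, 0, 0]
  ],
  "jaw": [255, 255, 255, 255, 255]
}}

```text
clock: 20.05
tcp_pos: [0.4341, 0.0596, 0.2016]
orientation: [1.78, 1.255, 0.1]
contact_force: [0.2, -0.1, 0.4]
grip_width: 0.0003
```

Run:
```python
from cfg import *
low,R0=go(0,-.015)
print(low);show(p,R,low,Ro.from_matrix(R0),1)
t,R1=go(0);show(p,R,t,Ro.from_matrix(R1),2)
f=r.grab_frame("top"); c=cv2.cvtColor(f["color"],cv2.COLOR_RGB2BGR)
cv2.imwrite(f"pics/top14.png",cv2.resize(c[150:300,150:330],None,fx=4,fy=4))
```

```text
[0.43409651 0.05955711 0.20161607] [-0.148  0.588 -0.5    2.357  1.589  1.216 -0.738] [ 0.2 -0.1  0.4] 0.0002534780088919571
[0.43255439 0.06298317 0.20568246]
step mm 5.536383776046254 deg/row 0.4996959075277684
[[0.002, 0.014, -0.044]]
[[0.0007, 0.0041, 0.0002]]
step mm 9.716523021094812 deg/row 0.242981480775799
[[-0.025, 0.051, -0.058], [-0.025, 0.051, -0.058]]
[[0.0003, 0.002, 0.0001], [0.0003, 0.002, 0.0001]]
```

View pics/top14.png

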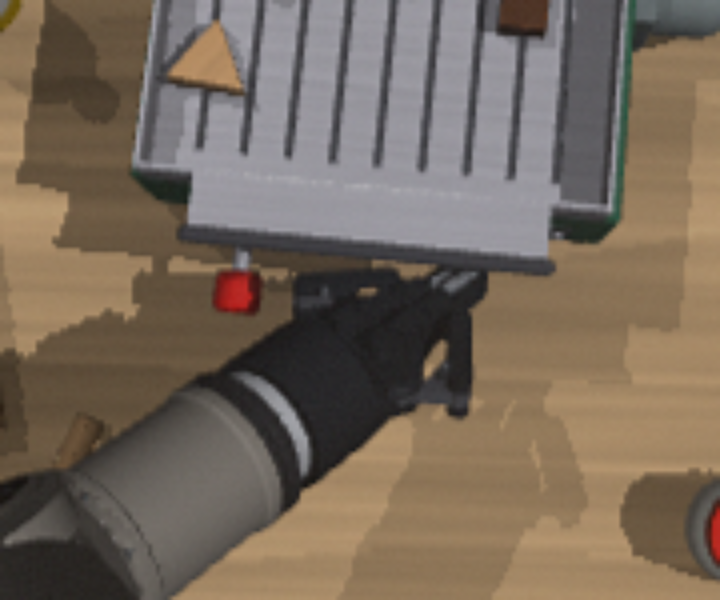

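```bash
sed -i 's/reach=.157/reach=.150/' cfg.py
cat > arc.py <<'E'
from cfg import *
import sys
def seg(als,p=p,R=R):
    D=[];W=[];pp,RR=p,R
    for al in als:
        T,Rm=go(al);Rn=Ro.from_matrix(Rm)
        D.append(np.round(RR.inv().apply(T-pp)/.12,3).tolist());W.append(np.round(np.degrees((RR.inv()*Rn).as_rotvec())/120,4).tolist());pp,RR=T,Rn
    print(D);print(W)
def tr(): # estimate tray angle from bar position assuming contact
    f=r.grab_frame("top");P=cloud(f)
    return f,P
if __name__=="__main__":
    seg(eval(sys.argv[1]))
E
python3 - <<'E'
from arc import *
low,R0=go(0,-.012);show(p,R,low,Ro.from_matrix(R0),2)
seg([0,.03,.07,.11,.15,.2],low,Ro.from_matrix(R0))
E
```

```text
[0.4336664  0.05996007 0.2018261 ] [-0.149  0.587 -0.501  2.357  1.588  1.216 -0.738] [ 0.8 -0.4 -0.2] -0.00017310465795596902
step mm 2.045014756979989 deg/row 0.23206895526976462
[[-0.004, 0.016, 0.003], [-0.004, 0.016, 0.003]]
[[0.0003, 0.0019, 0.0002], [0.0003, 0.0019, 0.0002]]
[[-0.041, 0.071, -0.057], [-0.026, 0.056, -0.029], [-0.034, 0.076, -0.038], [-0.032, 0.077, -0.037], [-0.031, 0.078, -0.035], [-0.037, 0.1, -0.042]]
[[0.0, 0.0, 0.0], [0.0034, 0.002, -0.0024], [0.0045, 0.0027, -0.0032], [0.0045, 0.0027, -0.0031], [0.0045, 0.0027, -0.0031], [0.0056, 0.0034, -0.0038]]
```

Call:
{"op": "apply_moves", "data": {
  "dp": [
    [-0.01, 0.03, 0.005],
    [-0.04, 0.07, -0.055],
    [-0.025, 0.055, -0.03],
    [-0.035, 0.075, -0.04],
    [-0.03, 0.075, -0.035],
    [0, 0, 0]
  ],
  "twist": [
    [0.001, 0.004, 0],
    [0, 0, 0],
    [0.003, 0.002, -0.002],
    [0.0045, 0.003, -0.003],
    [0.0045, 0.003, -0.003],
    [0, 0, 0]
  ],
  "jaw": [255, 255, 255, 255, 255, 255]
}}

```text
clock: 20.7
tcp_pos: [0.4389, 0.0556, 0.2446]
orientation: [1.802, 1.307, 0.09]
contact_force: [0.3, -0.7, -4.3]
grip_width: -0.0001
```

```bash
cat > lk.py <<'E'
from arc import *
f=r.grab_frame("scene"); c=cv2.cvtColor(f["color"],cv2.COLOR_RGB2BGR)
cv2.imwrite(f"pics/s_{sys.argv[1]}.png",cv2.resize(c[120:360,180:390],None,fx=2.5,fy=2.5))
f=r.grab_frame("top"); c=cv2.cvtColor(f["color"],cv2.COLOR_RGB2BGR)
cv2.imwrite(f"pics/t_{sys.argv[1]}.png",cv2.resize(c[20:260,150:340],None,fx=2.5,fy=2.5))
# tray angle from floor points between bar and hinge
P=cloud(f);v=P-C;X=v@xs;Y=v@ys;Z=P[...,2]
m=(np.abs(Y)<.125)&(X>-.14)&(X<.12)&(Z>.09)
a=np.arange(-.1,1.0,.005);best=None
for al in a:   # floor plane below hinge line: floor at z .111 level, hinge .112
    h=(X[m]-.093)*np.sin(al)+(Z[m]-.112)*np.cos(al)
    n=((np.abs(h+.001)<.002)).sum()
    if best is None or n>best[0]: best=(n,al)
print("tray angle est",best)
from k3 import bar
# nearest al by tcp
al=a[np.argmin([np.linalg.norm(go(x)[0]-p) for x in a])];print("tcp al",al,"err mm",(R.inv().apply(go(al)[0]-p)*1000).round(1),"rot",np.degrees((R.inv()*Ro.from_matrix(go(al)[1])).as_rotvec()).round(1))
E
python3 lk.py a
```

```text
[0.4389418  0.05558765 0.24461933] [-0.099  0.466 -0.523  2.341  1.506  1.131 -0.563] [ 0.3 -0.7 -4.3] -6.602529448088785e-05
tray angle est (np.int64(6313), np.float64(0.07500000000000015))
tcp al 0.10000000000000017 err mm [2.4 1.2 1.6] rot [-0.8 -0.4  0.4]
```

View pics/t_a.png

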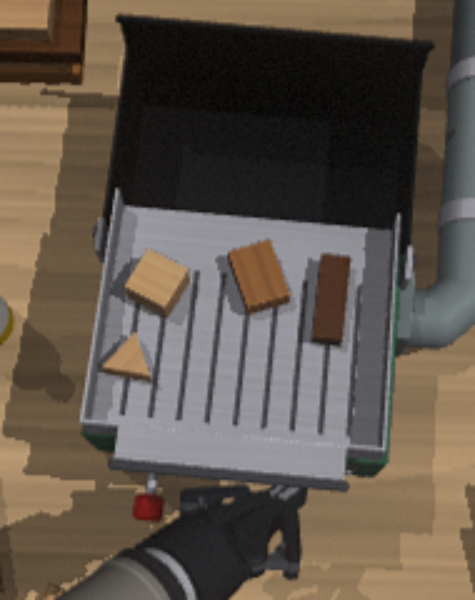

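```bash
python3 arc.py "[.14,.18,.22,.26,.3,.34,.38,.42]"
```

```text
[0.43867944 0.05564298 0.24366302] [-0.1    0.469 -0.523  2.342  1.507  1.132 -0.564] [-0.9  0.4 -3.5] -5.564667292938041e-05
[[-0.014, 0.094, -0.027], [-0.03, 0.079, -0.034], [-0.029, 0.08, -0.033], [-0.028, 0.081, -0.031], [-0.027, 0.082, -0.029], [-0.026, 0.083, -0.028], [-0.024, 0.084, -0.026], [-0.023, 0.085, -0.024]]
[[-0.0021, -0.0008, 0.0011], [0.0045, 0.0027, -0.003], [0.0045, 0.0028, -0.003], [0.0045, 0.0028, -0.0029], [0.0044, 0.0028, -0.0029], [0.0044, 0.0028, -0.0028], [0.0044, 0.0029, -0.0028], [0.0044, 0.0029, -0.0028]]
```

Call:
{"op": "apply_moves", "data": {
  "dp": [
    [-0.015, 0.095, -0.025],
    [-0.03, 0.08, -0.035],
    [-0.03, 0.08, -0.035],
    [-0.03, 0.08, -0.03],
    [-0.025, 0.08, -0.03],
    [-0.025, 0.085, -0.03],
    [-0.025, 0.085, -0.025],
    [-0.025, 0.085, -0.025]
  ],
  "twist": [
    [0, 0, 0],
    [0.0045, 0.003, -0.003],
    [0.0045, 0.003, -0.003],
    [0.0045, 0.003, -0.003],
    [0.0045, 0.003, -0.003],
    [0.0045, 0.003, -0.003],
    [0.0045, 0.003, -0.003],
    [0.0045, 0.003, -0.003]
  ],
  "jaw": [255, 255, 255, 255, 255, 255, 255, 255]
}}

```text
clock: 21.6
tcp_pos: [0.4666, 0.0477, 0.3156]
orientation: [1.84, 1.42, 0.035]
contact_force: [-6.4, 1.6, -1.3]
grip_width: 0.0006
```

```bash
python3 lk.py b; python3 arc.py "[.46,.49,.52,.55,.58,.61,.64]"
```

```text
[0.46660271 0.04771737 0.31564966] [-2.000e-03  3.140e-01 -5.390e-01  2.239e+00  1.297e+00  1.016e+00
 -1.600e-01] [-6.4  1.6 -1.3] 0.0006229961602995319
tray angle est (np.int64(5511), np.float64(0.3500000000000004))
tcp al 0.38000000000000045 err mm [2.7 1.3 1. ] rot [-2.2 -0.6  1.7]
[0.46733406 0.04762741 0.31660595] [-2.000e-03  3.140e-01 -5.390e-01  2.237e+00  1.298e+00  1.016e+00
 -1.610e-01] [-5.7  1.5 -2.6] -0.00016614763201832616
[[-0.024, 0.169, -0.042], [-0.016, 0.065, -0.016], [-0.015, 0.065, -0.015], [-0.014, 0.065, -0.014], [-0.014, 0.066, -0.013], [-0.013, 0.066, -0.012], [-0.012, 0.066, -0.011]]
[[-0.0088, 0.0013, 0.0073], [0.0033, 0.0022, -0.002], [0.0033, 0.0022, -0.002], [0.0033, 0.0022, -0.0019], [0.0032, 0.0022, -0.0019], [0.0032, 0.0023, -0.0019], [0.0032, 0.0023, -0.0019]]
```

View pics/s_b.png

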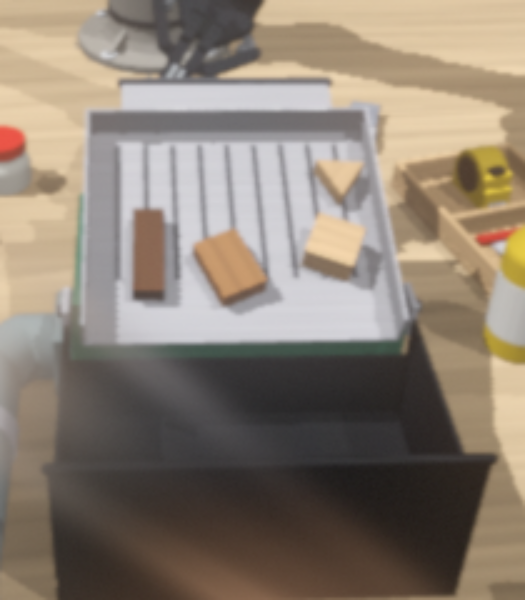

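View pics/t_b.png

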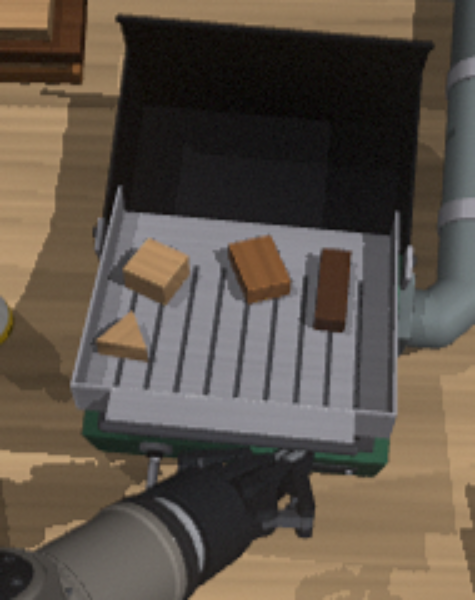

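Call:
{"op": "apply_moves", "data": {
  "dp": [
    [-0.015, 0.09, -0.025],
    [-0.015, 0.085, -0.02],
    [-0.015, 0.065, -0.015],
    [-0.015, 0.065, -0.015],
    [-0.015, 0.065, -0.015],
    [-0.015, 0.065, -0.01],
    [-0.01, 0.065, -0.01]
  ],
  "twist": [
    [-0.004, 0, 0.003],
    [0, 0, 0.001],
    [0.003, 0.002, -0.002],
    [0.003, 0.002, -0.002],
    [0.003, 0.002, -0.002],
    [0.003, 0.002, -0.002],
    [0.003, 0.002, -0.002]
  ],
  "jaw": [255, 255, 255, 255, 255, 255, 255]
}}

```text
clock: 22.4
tcp_pos: [0.4971, 0.0429, 0.3587]
orientation: [1.856, 1.463, 0.008]
contact_force: [-6.4, 0.8, 0.9]
grip_width: 0.0001
```

```bash
python3 lk.py c; python3 arc.py "[.65,.68,.71,.74,.77,.80]"
```

```text
[0.49711581 0.04291423 0.35867354] [ 0.046  0.273 -0.538  2.137  1.178  1.005  0.068] [-6.4  0.8  0.9] 0.00012642619246584088
tray angle est (np.int64(4261), np.float64(0.5500000000000006))
tcp al 0.5750000000000006 err mm [0.6 0.9 0.2] rot [-1.9  0.4  1.5]
[0.49775472 0.04279666 0.35924838] [ 0.046  0.273 -0.537  2.136  1.179  1.005  0.067] [-5.5  1.4  0.9] 0.00023076165546009628
[[-0.029, 0.164, -0.03], [-0.011, 0.066, -0.009], [-0.011, 0.067, -0.008], [-0.01, 0.067, -0.007], [-0.009, 0.067, -0.006], [-0.009, 0.067, -0.005]]
[[-0.0073, 0.0086, 0.0072], [0.0032, 0.0023, -0.0018], [0.0032, 0.0023, -0.0018], [0.0032, 0.0023, -0.0018], [0.0032, 0.0023, -0.0018], [0.0032, 0.0023, -0.0017]]
```

View pics/s_c.png

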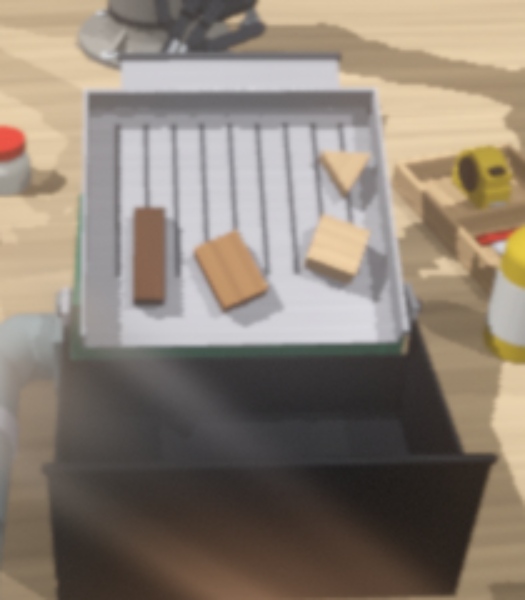

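View pics/t_c.png

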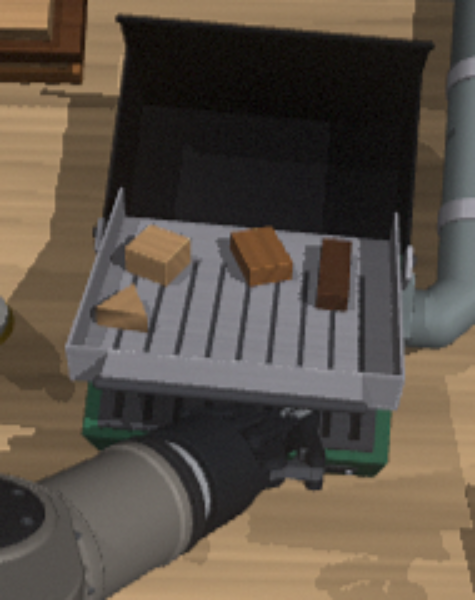

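Call:
{"op": "apply_moves", "data": {
  "dp": [
    [-0.015, 0.08, -0.015],
    [-0.015, 0.08, -0.015],
    [-0.01, 0.065, -0.01],
    [-0.01, 0.065, -0.01],
    [-0.01, 0.065, -0.005]
  ],
  "twist": [
    [-0.003, 0.004, 0.003],
    [-0.001, 0.004, 0.002],
    [0.003, 0.002, -0.002],
    [0.003, 0.002, -0.002],
    [0.003, 0.002, -0.002]
  ],
  "jaw": [255, 255, 255, 255, 255]
}}

```text
clock: 23.0
tcp_pos: [0.5234, 0.0379, 0.386]
orientation: [1.87, 1.49, 0.013]
contact_force: [-4.4, 1.1, -0.4]
grip_width: 0.0001
```

```bash
python3 lk.py d; python3 arc.py "[.77,.80,.83,.86]"
```

```text
[0.52343031 0.03789844 0.38603067] [ 0.08   0.264 -0.534  2.059  1.113  0.995  0.201] [-4.4  1.1 -0.4] 5.740229629743567e-05
tray angle est (np.int64(4238), np.float64(0.7050000000000007))
tcp al 0.7150000000000007 err mm [ 0.1  0.4 -1. ] rot [-1.1  0.3  0.9]
[0.52409332 0.03775387 0.38656236] [ 0.08   0.264 -0.534  2.057  1.114  0.995  0.2  ] [-3.2  1.   0.6] 2.464706247065679e-05
[[-0.018, 0.118, -0.021], [-0.009, 0.067, -0.005], [-0.008, 0.067, -0.004], [-0.008, 0.067, -0.003]]
[[-0.0031, 0.0069, 0.0035], [0.0032, 0.0023, -0.0017], [0.0032, 0.0024, -0.0017], [0.0032, 0.0024, -0.0017]]
```

View pics/s_d.png

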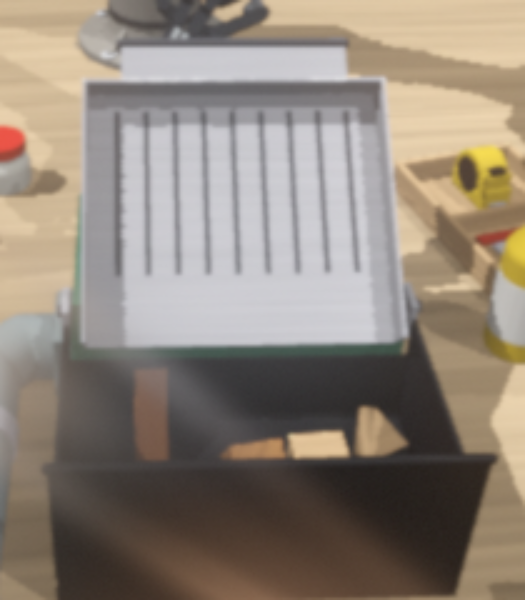

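Run:
```python
from h import *
a=[cv2.imread(f"pics/s_{k}.png")[320//2-40:320,380:525] for k in "bcd"]
cv2.imwrite("pics/cmp.png",cv2.resize(np.hstack(a),None,fx=1.8,fy=1.8))
```

```text
(no output)
```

View pics/cmp.png

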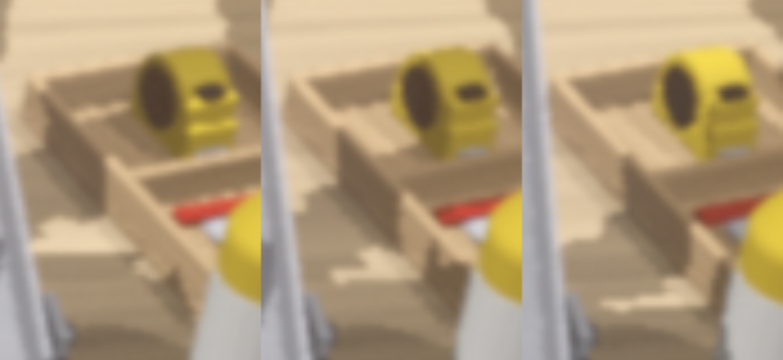

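View pics/t_d.png

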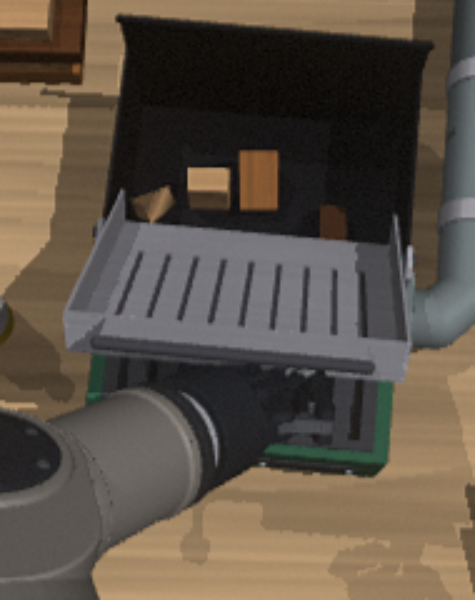

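```bash
python3 arc.py "[.70,.66,.62,.58,.54,.5,.46,.42,.38,.34]"
```

```text
[0.52409332 0.03775387 0.38656236] [ 0.08   0.264 -0.534  2.057  1.114  0.995  0.2  ] [-3.2  1.   0.6] 2.464706247065679e-05
[[0.008, -0.037, -0.003], [0.015, -0.088, 0.012], [0.016, -0.088, 0.014], [0.017, -0.088, 0.016], [0.019, -0.087, 0.018], [0.02, -0.087, 0.02], [0.021, -0.086, 0.022], [0.022, -0.085, 0.024], [0.023, -0.084, 0.025], [0.025, -0.084, 0.027]]
[[-0.0105, 0.0015, 0.0077], [-0.0043, -0.0031, 0.0024], [-0.0043, -0.003, 0.0025], [-0.0043, -0.003, 0.0025], [-0.0043, -0.003, 0.0026], [-0.0043, -0.003, 0.0026], [-0.0044, -0.0029, 0.0027], [-0.0044, -0.0029, 0.0027], [-0.0044, -0.0029, 0.0028], [-0.0044, -0.0029, 0.0028]]
```

Call:
{"op": "apply_moves", "data": {
  "dp": [
    [0.01, -0.04, 0],
    [0.015, -0.085, 0.01],
    [0.015, -0.085, 0.015],
    [0.015, -0.085, 0.015],
    [0.02, -0.085, 0.02],
    [0.02, -0.085, 0.02],
    [0.02, -0.085, 0.02],
    [0.02, -0.085, 0.025]
  ],
  "twist": [
    [-0.008, 0, 0.006],
    [-0.004, -0.003, 0.0025],
    [-0.004, -0.003, 0.0025],
    [-0.004, -0.003, 0.0025],
    [-0.004, -0.003, 0.0025],
    [-0.004, -0.003, 0.0025],
    [-0.004, -0.003, 0.0025],
    [-0.004, -0.003, 0.0025]
  ],
  "jaw": [255, 255, 255, 255, 255, 255, 255, 255]
}}

```text
clock: 23.9
tcp_pos: [0.4697, 0.0475, 0.317]
orientation: [1.836, 1.39, 0.049]
contact_force: [-1.7, 0.4, -3.6]
grip_width: 0.0
```

```bash
python3 lk.py e; python3 arc.py "[.38,.34,.3,.26,.22,.18,.14,.11,.08]"
```

```text
[0.46970919 0.04751865 0.31703635] [-0.01   0.318 -0.532  2.236  1.318  1.029 -0.191] [-1.7  0.4 -3.6] 1.2755816095239788e-05
tray angle est (np.int64(6916), np.float64(0.36000000000000043))
tcp al 0.39000000000000046 err mm [ 1.5  0.4 -0.5] rot [-1.   0.1  0.5]
[0.46894154 0.0474279  0.31610144] [-0.011  0.319 -0.532  2.238  1.316  1.029 -0.189] [-5.4  1.4 -1. ] 0.0003158307607541094
[[0.019, -0.007, 0.0], [0.025, -0.084, 0.027], [0.026, -0.083, 0.029], [0.027, -0.082, 0.03], [0.028, -0.081, 0.032], [0.029, -0.08, 0.033], [0.031, -0.079, 0.035], [0.024, -0.058, 0.027], [0.024, -0.058, 0.028]]
[[-0.0104, 0.0003, 0.0065], [-0.0044, -0.0029, 0.0028], [-0.0044, -0.0028, 0.0028], [-0.0044, -0.0028, 0.0029], [-0.0045, -0.0028, 0.0029], [-0.0045, -0.0028, 0.003], [-0.0045, -0.0027, 0.003], [-0.0034, -0.002, 0.0023], [-0.0034, -0.002, 0.0023]]
```

View pics/t_e.png

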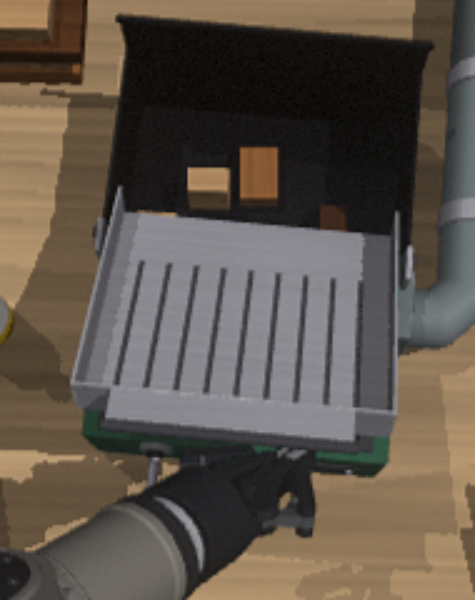

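Call:
{"op": "apply_moves", "data": {
  "dp": [
    [0.02, -0.03, 0.01],
    [0.025, -0.08, 0.025],
    [0.025, -0.08, 0.03],
    [0.025, -0.08, 0.03],
    [0.025, -0.08, 0.03],
    [0.025, -0.07, 0.03],
    [0.025, -0.06, 0.03]
  ],
  "twist": [
    [-0.008, 0, 0.005],
    [-0.0045, -0.003, 0.003],
    [-0.0045, -0.003, 0.003],
    [-0.0045, -0.003, 0.003],
    [-0.0045, -0.003, 0.003],
    [-0.0045, -0.003, 0.003],
    [-0.0045, -0.003, 0.003]
  ],
  "jaw": [255, 255, 255, 255, 255, 255, 255]
}}

```text
clock: 24.7
tcp_pos: [0.444, 0.0543, 0.2546]
orientation: [1.802, 1.302, 0.088]
contact_force: [-6.1, 1.6, -2.1]
grip_width: -0.0003
```

```bash
python3 lk.py f; python3 arc.py "[.14,.12,.10,.08,.06,.04,.02,0.01,0]"
```

```text
[0.44400791 0.05434392 0.25461206] [-0.093  0.446 -0.52   2.328  1.489  1.126 -0.528] [-6.1  1.6 -2.1] -0.0002618482547843384
tray angle est (np.int64(7624), np.float64(0.1250000000000002))
tcp al 0.1400000000000002 err mm [ 1.5 -0.1 -0.1] rot [-0.2  0.1 -0. ]
[0.44381935 0.05439629 0.25405047] [-0.093  0.447 -0.52   2.328  1.488  1.125 -0.526] [-5.1  1.5 -2.5] 5.971293218551024e-05
[[0.011, 0.004, -0.003], [0.016, -0.039, 0.018], [0.016, -0.039, 0.018], [0.016, -0.038, 0.019], [0.017, -0.038, 0.019], [0.017, -0.038, 0.019], [0.017, -0.037, 0.02], [0.009, -0.019, 0.01], [0.009, -0.019, 0.01]]
[[-0.0025, 0.001, 0.0006], [-0.0023, -0.0014, 0.0015], [-0.0023, -0.0014, 0.0016], [-0.0023, -0.0013, 0.0016], [-0.0023, -0.0013, 0.0016], [-0.0023, -0.0013, 0.0016], [-0.0023, -0.0013, 0.0016], [-0.0011, -0.0007, 0.0008], [-0.0011, -0.0007, 0.0008]]
```

Slow last part.

Call:
{"op": "apply_moves", "data": {
  "dp": [
    [0.015, -0.04, 0.02],
    [0.015, -0.04, 0.02],
    [0.015, -0.04, 0.02],
    [0.015, -0.04, 0.02],
    [0.015, -0.035, 0.02],
    [0.015, -0.035, 0.02]
  ],
  "twist": [
    [-0.002, -0.001, 0.0015],
    [-0.002, -0.001, 0.0015],
    [-0.002, -0.001, 0.0015],
    [-0.002, -0.001, 0.0015],
    [-0.002, -0.001, 0.0015],
    [-0.002, -0.001, 0.0015]
  ],
  "jaw": [255, 255, 255, 255, 255, 255]
}}

```text
clock: 25.4
tcp_pos: [0.4362, 0.0562, 0.2212]
orientation: [1.792, 1.272, 0.103]
contact_force: [-3.5, 1.0, -3.3]
grip_width: 0.0001
```

```bash
python3 lk.py g; python3 arc.py "[.03,.02,0.01,0,-.01,-.02]"
```

```text
[0.43616625 0.05615721 0.22115836] [-0.125  0.531 -0.509  2.354  1.56   1.176 -0.671] [-3.5  1.  -3.3] 5.416905670863407e-05
tray angle est (np.int64(7713), np.float64(8.326672684688674e-17))
tcp al 0.015000000000000097 err mm [ 2.3  0.1 -0.7] rot [-0.5 -0.2  0.1]
[0.43605881 0.05610317 0.22081407] [-0.125  0.532 -0.509  2.354  1.56   1.175 -0.67 ] [-5.3 -0.2 -3. ] -3.926440667213782e-05
[[0.005, 0.032, -0.022], [0.009, -0.019, 0.01], [0.009, -0.019, 0.01], [0.009, -0.019, 0.01], [0.009, -0.018, 0.01], [0.009, -0.018, 0.01]]
[[-0.0033, -0.0009, 0.0001], [-0.0011, -0.0007, 0.0008], [-0.0011, -0.0007, 0.0008], [-0.0011, -0.0007, 0.0008], [-0.0011, -0.0007, 0.0008], [-0.0011, -0.0007, 0.0008]]
```

Call:
{"op": "apply_moves", "data": {
  "dp": [
    [0.01, -0.02, 0.01],
    [0.01, -0.02, 0.01],
    [0.01, -0.02, 0.01],
    [0.01, -0.02, 0.01],
    [0.01, -0.02, 0.01]
  ],
  "twist": [
    [0, 0, 0],
    [0, 0, 0],
    [0, 0, 0],
    [0, 0, 0],
    [0, 0, 0]
  ],
  "jaw": [255, 255, 255, 255, 255]
}}

```text
clock: 26.0
tcp_pos: [0.4368, 0.0584, 0.208]
orientation: [1.789, 1.265, 0.11]
contact_force: [1.0, -0.1, -0.2]
grip_width: -0.0
```

```bash
python3 lk.py h
python3 - <<'E'
from cfg import *
show(p,R,p-np.array([0,0,.012]),R,2)
show(p,R,p-.06*xs,R,4)
E
```

```text
[0.43679143 0.05841765 0.20800098] [-0.136  0.568 -0.503  2.354  1.587  1.193 -0.716] [ 1.  -0.1 -0.2] -5.987478030787698e-06
tray angle est (np.int64(7782), np.float64(-0.004999999999999921))
tcp al -0.029999999999999943 err mm [-0.4 -0.8 -1.7] rot [-0.7 -0.5  0.2]
[0.4365407  0.05839765 0.20773067] [-0.136  0.568 -0.503  2.354  1.587  1.193 -0.715] [ 0.4 -0.2  0.9] -6.661081388389165e-05
step mm 6.000000000000005 deg/row 0.0
[[0.02, -0.035, 0.029], [0.02, -0.035, 0.029]]
[[0.0, 0.0, 0.0], [0.0, 0.0, 0.0]]
step mm 14.999999999999996 deg/row 0.0
[[-0.051, -0.088, -0.072], [-0.051, -0.088, -0.072], [-0.051, -0.088, -0.072], [-0.051, -0.088, -0.072]]
[[0.0, 0.0, 0.0], [0.0, 0.0, 0.0], [0.0, 0.0, 0.0], [0.0, 0.0, 0.0]]
```

View pics/t_h.png

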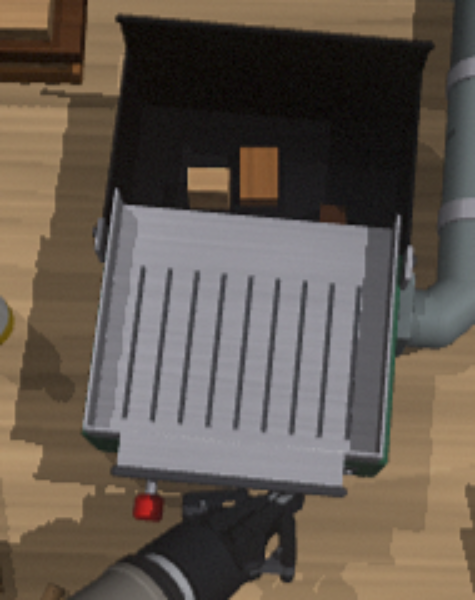

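Call:
{"op": "apply_moves", "data": {
  "dp": [
    [0.02, -0.03, 0.03],
    [-0.06, -0.09, -0.06],
    [-0.07, -0.09, -0.06],
    [-0.07, -0.09, -0.06],
    [-0.06, -0.09, -0.065],
    [-0.05, -0.09, -0.07],
    [0, 0, 0]
  ],
  "twist": [
    [0, 0, 0],
    [0, 0, 0],
    [0, 0, 0],
    [0, 0, 0],
    [0, 0, 0],
    [0, 0, 0],
    [0, 0, 0]
  ],
  "jaw": [255, 255, 255, 255, 255, 255, 255]
}}

```text
clock: 26.8
tcp_pos: [0.3751, 0.0664, 0.1838]
orientation: [1.74, 1.316, 0.07]
contact_force: [-0.5, -0.2, -0.1]
grip_width: 0.0
```

```bash
python3 lk.py i
python3 - <<'E'
from cfg import *
v=p-C;print(v@xs,v@ys);T=p+np.array([-.01,0,.15]);qq,e,w=track(q,T,R.as_matrix());print(qq.round(2),e)
show(p,R,T,R,5)
E
```

```text
[0.37512254 0.06642123 0.18380424] [ 0.316  0.988 -1.207  2.436  1.681  1.838 -0.718] [-0.5 -0.2 -0.1] 1.1468100470465277e-05
tray angle est (np.int64(7763), np.float64(-0.004999999999999921))
tcp al -0.1 err mm [17.6 46.4 31.5] rot [-1.3 -0.8  4.7]
[0.37568712 0.06610718 0.18481056] [ 0.312  0.979 -1.2    2.436  1.68   1.831 -0.719] [ 0.9 -0.1 -0.3] -2.684540735403958e-05
-0.299138330010377 0.03979017190847631
[-1.67  0.43  1.24  2.41  1.12  0.58 -0.18] 6.435625182034246e-09
step mm 30.06659275674582 deg/row 0.0
[[-0.121, 0.159, -0.151], [-0.121, 0.159, -0.151], [-0.121, 0.159, -0.151], [-0.121, 0.159, -0.151], [-0.121, 0.159, -0.151]]
[[0.0, 0.0, 0.0], [0.0, 0.0, 0.0], [0.0, 0.0, 0.0], [0.0, 0.0, 0.0], [0.0, 0.0, 0.0]]
```

View pics/t_i.png

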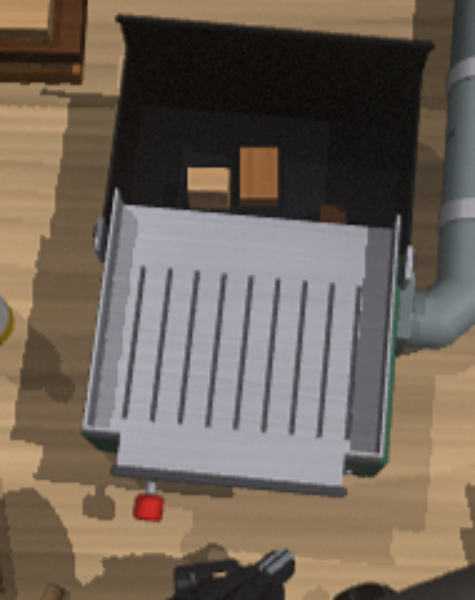

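Run:
```python
from k1 import *
for n in("scene","top"):
    f=r.grab_frame(n);np.savez(f"pics/{n}9.npz",**f);cv2.imwrite(f"pics/{n}9f.png",cv2.cvtColor(f["color"],cv2.COLOR_RGB2BGR))
print(np.abs(r.get_obs()["qvel"]).max())
```

```text
[0.37568712 0.06610718 0.18481056] [ 0.312  0.979 -1.2    2.436  1.68   1.831 -0.719] [ 0.9 -0.1 -0.3] -2.684540735403958e-05
0.04740899313485421
```

View pics/scene9f.png

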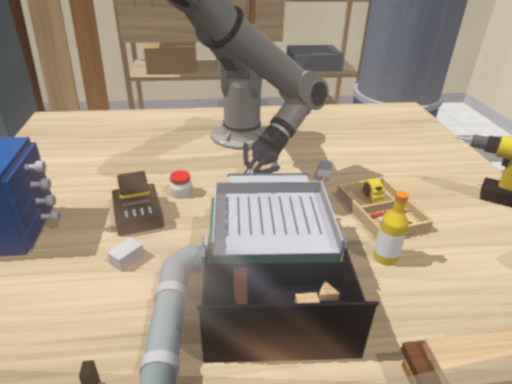

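View pics/top9f.png

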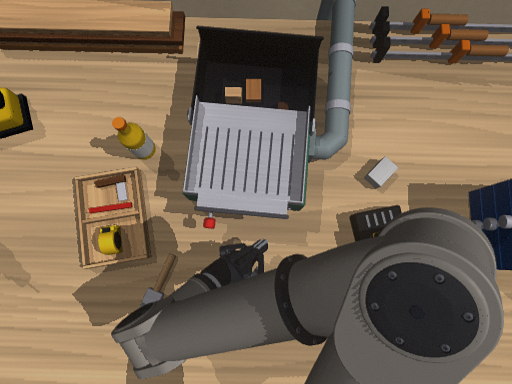

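Call:
{"op": "apply_moves", "data": {
  "dp": [
    [-0.04, 0.06, -0.05],
    [-0.06, 0.09, -0.08],
    [-0.06, 0.09, -0.08],
    [-0.06, 0.09, -0.08],
    [0, 0, 0],
    [0, 0, 0],
    [0, 0, 0]
  ],
  "twist": [
    [0, 0, 0],
    [0, 0, 0],
    [0, 0, 0],
    [0, 0, 0],
    [0, 0, 0],
    [0, 0, 0],
    [0, 0, 0]
  ],
  "jaw": [255, 255, 255, 255, 255, 255, 255]
}}

```text
clock: 27.7
tcp_pos: [0.3724, 0.0678, 0.2519]
orientation: [1.702, 1.304, 0.081]
contact_force: [-0.5, -0.0, 0.4]
grip_width: 0.0002
```

Run:
```python
from k1 import *
f=r.grab_frame("top");np.savez("pics/topZ.npz",**f)
c=cv2.cvtColor(f["color"],cv2.COLOR_RGB2BGR)
cv2.imwrite("pics/topZ.png",cv2.resize(c[60:300,60:330],None,fx=2.4,fy=2.4))
hsv=cv2.cvtColor(f["color"],cv2.COLOR_RGB2HSV);m=(hsv[...,0]<6)&(hsv[...,1]>150);m[:,:200]=0;m[:200]=0;m[235:]=0;m[:,225:]=0
V,U=np.where(m);t=ray(f,U.mean(),V.max()+.5,.086)-C;print("knob front",t@xs,t@ys,len(V))
P=cloud(f);yel=(P[...,2]>.045)&(P[...,1]>.26)&(P[...,1]<.42)&(P[...,0]<.56)&(P[...,0]>.38)&(P[...,2]<.1)
q=P[yel];print("tape",q.mean(0),q[:,2].max(),cv2.minAreaRect(q[:,:2].astype(np.float32)))
v=P-C;X=v@xs;Y=v@ys
b=(X>.13)&(X<.28)&(np.abs(Y)<.14)&(P[...,2]>.012)&(P[...,2]<.1);n,l,s,ce=cv2.connectedComponentsWithStats(b.astype(np.uint8));print(s[1:],)
print(o["clock"])
```

```text
[0.37243145 0.06778149 0.25193004] [ 0.395  0.847 -1.352  2.435  1.584  1.837 -0.602] [-0.5 -0.   0.4] 0.00024853342765886806
knob front -0.1795633544780577 0.07431275210905489 106
tape [0.46664988 0.33846604 0.0602615 ] 0.07027616320738835 ((0.4679518938064575, 0.341139018535614), (0.06385067850351334, 0.037357114255428314), 12.065888404846191)
[[246  79  15  22 329]
 [225  87  17  16 255]
 [278 102  11   8  77]]
27.7
```

View pics/topZ.png

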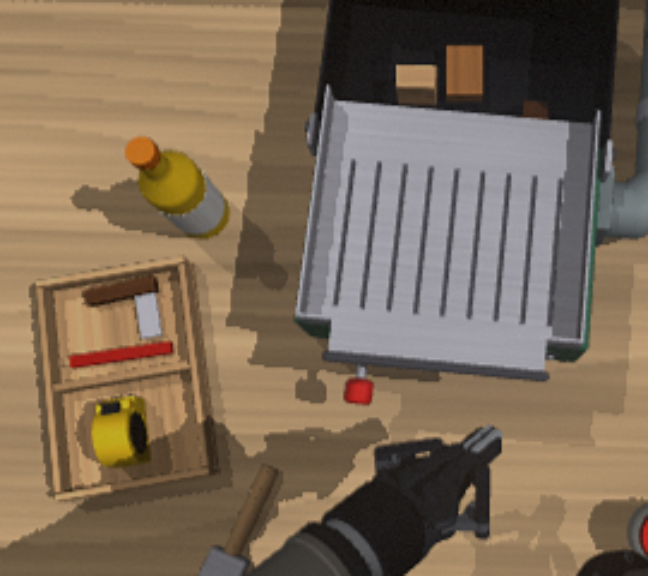

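```bash
python3 -c "
from bench import r
print(r.hand_in()); print(r.get_obs()['clock'])"
```

```text
the job is handed in; nothing more can be done
None
the job is handed in; nothing more can be done
```

The job is done and handed in at about 28 s of the 72 s allowed. I placed the tape measure first, then pulled the gate to its middle click. I tipped the tray to about 0.7 rad, where all four offcuts slid into the bin, and lowered it slowly until the lip force was gone.

| Check | Result |
|---|---|
| Tape measure | Upright in the empty pocket, top at about 0.070 m (0.068 m expected). Floor contact during placing peaked at about 22 N. |
| Gate | Knob front about 2.6 mm further out than the middle click should put it, well within the click's 9 mm draw. It read the same before and after tipping, so I take it as the middle click. |
| Tray | Level (−0.005 rad measured) and empty. |
| Offcuts | In the last top picture I can see the oak, pine and walnut in the bin. The triangular one is hidden under the spout there, but the late picture from behind shows two pale pieces in the bin. |
| Rest of the bench | Looks unmoved in the pictures. The gripper is clear and touching nothing. |

No check failed. The fourth joint was about 0.005 rad inside its upper limit at hand-in.

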